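# Load the analyser cartridge behind its spring gate and start the run

## Task

Load the long cartridge, the one with the narrow nose, into the sloping holder: push the sprung gate back with its tail and keep it open while you lower the cartridge between the rails, then let go so that the gate holds it flat with its nose fully home under the fixed keeper. Only then turn the key clockwise to start, hold it there for about half a second, and let it spring back by itself. Leave the short cartridge and the other things on the bench where they are.

Things in the scene. Friction and masses are not known exactly. Their poses are not given: they have to be found in the camera images.
- module: Light-grey analyser module, fixed: 340 mm wide, its top a flat deck 170 mm long up the slope, sloping 30 degrees, low edge towards the robot (42 mm high, back 127 mm). Origin on the bench below the deck's middle; x away from the robot, z up.
- holder: Cartridge holder on the deck. x up the slope, y to the left along the deck, z out of the deck (leans 30 degrees to the robot). Origin: on the deck, where the loaded cartridge's origin must be, its x along holder +y. Two rails along y, 70 mm long, 14 mm high, 6 mm thick, inner faces 56 mm apart (x = +-28 mm), middle at y = 0. Keeper at the +y end, gate at the -y end. Deck spans y = -140 to 200 mm.
- keeper (a point): Middle of the front edge of the fixed keeper's lip, at holder y = 54 mm, 16.5 mm above the deck. The lip spans y = 54 to 64 mm, 56 mm wide, underside 13 mm and top 20 mm above the deck; below it a mouth 34 mm wide, which only the narrow nose enters, ends at a wall at y = 64 mm (10 mm thick, 20 mm high).
- gate (a joint): Opening of the spring gate (m): 0 = shut (rest), 0.034 = fully open; it slides along holder -y. The spring pushes it back towards +y with 6 N at 0, plus 0.25 N per mm. With the cartridge loaded and let go it rests on the tail at about 0.006. Lowering the cartridge level, with its nose clear of the keeper's lip, takes about 0.023 or more.
- gate_edge (a point): Middle of the gate's upright front face, 24.5 mm above the deck, at holder y = -48 mm less the opening; moves with the gate. The steel gate is 50 mm wide; this face spans 13 to 36 mm above the deck. Below 13 mm the gate is cut back by 6 mm, so that it closes over the cartridge's tail.
- cartridge: The long cartridge, white, 124 mm long, 0.18 to 0.33 kg, loose, upright. Origin on its underside below the handle's middle; x to the nose, z up. Block 96 x 50 x 26 mm (x = -48 to 48). Tail: tongue 50 wide, 10 high, to x = -60. Nose: tongue 24 wide, 10 high, to x = 64. Grey grip rib on top: 56 long in x, 16 wide in y, from 26 to 64 mm above the underside.
- nose (a point): End of the cartridge's nose, 64 mm from its origin along x, 5 mm above the underside. To pass the keeper's lip the cartridge is lowered at least 11 mm back (holder -y) of its final place; carried with its underside 21 to 30 mm above the deck, it clears the keeper and rails and its tail meets the gate's upright face. Once down and let go, the spring pushes it home.
- key (a joint): Angle of the spring-return start key about the deck's normal (rad): 0 = rest (run), growing clockwise as seen looking down on the deck, stop at 1.2; it starts from 0.85 on. Its spring turns it back when let go, in about half a second (0.03 N m at rest, 0.17 N m at the stop).
- key_grip (a point): On the key's turning axis (the deck's normal), 40 mm out of the deck, at holder x = 0, y = 135 mm: where to grip the black bow, a plate 8 mm thick, 30 mm wide, 18 to 52 mm above the deck. At rest its width runs along holder y, so it is gripped across holder x. Below it a collar, 38 mm diameter, 8 mm high.
- short_cartridge: A shorter cartridge of the same material, not to be used: 90 x 50 x 26 mm, same grip rib (56 x 16 mm, to 64 mm high), both ends wide, no narrow nose. Origin on the underside below the rib's middle. Bystander.
- bottle: Amber reagent bottle with a red cap, 64 mm diameter, 150 mm high, upright; origin at the middle of its base. Bystander.
- beaker: Clear plastic beaker, 70 mm diameter, 90 mm high; origin at the middle of its base. Bystander.
- jar: White jar, 56 mm diameter, 70 mm high, behind the module; origin at the middle of its base. Bystander.
- flask: White bottle with a blue cap, 52 mm diameter, 120 mm high, upright, close in front of the module; origin at the middle of its base. Bystander.
- screwdriver: Screwdriver, 170 mm long, lying in front of the module, along its own x. Bystander.
Mind the look-alikes: they are no part of the job. What is shaped like the cartridge but purple is not meant.

How it is judged:
By the outcome, as a careful person would: the job done as asked, in the order asked, and still so for the second after the job is handed in, with the robot touching nothing.
It also fails if it takes over 58 s, if anything falls off the work surface, if the arm or the gripper's body presses on something with over 40 N, if the wrist force passes 120 N, or if a joint passes its speed limit or range.

## Robot

A 6-joint arm with a two-finger parallel gripper is mounted at the origin on the work surface. World frame = base frame: x ahead of the robot, y to its left, z up, the work surface at z = 0. Lengths are in m, angles in rad, forces in N, time in s.
With the tool pointing down it reaches from about 0.3 to 0.75 m from the base axis. Payload 8.5 kg.
Tool frame: the origin (TCP) lies where the fingers leave the gripper's body, on its centre line; the fingertips stand 73 mm ahead of it and the grasp point (between the pads) lies 54 mm ahead of it; z points along the fingers, y is the direction in which the jaws open and shut (so a half turn about z gives the same grasp; the last joint's range is limited). The gripper opens to 85 mm and grips with 20 to 120 N. Pads are 22 mm wide; open, the fingers measure 114 mm over their backs; the gripper's body (76 mm by 85 mm) begins 54 mm behind the grasp point. The pads swing forward as they close: fully open they stand 13 mm farther back than shut.
Start: joints at [0.953, 0.381, 1.297, -0, 1.464, -0.215], TCP at [0.216, 0.506, 0.304] pointing down, gripper open.
Joint ranges: [-3.11, 3.11], [-0.89, 2.33], [0.22, 2.48], [-1.42, 4.56], [0.17, 2.85], [-2.88, 2.88]. Speed limits (rad/s): [2.39, 2.39, 3.14, 3.14, 3.14, 3.14].

## Interface

Orientations are given as a unit quaternion [w, x, y, z].
In Python, from rig import bot gives the robot as it stands.
- The arm moves only by the tool arm_command, never from a script. Its arguments are lists of equal length, an entry for each row: "translation": the shift along the tool's x, y, z as a fraction of full scale, a list of three; "delta_rot": the turn, a rotation vector about the tool's x, y, z as a fraction of full scale, a list of three; "grip": the gripper's target within -1 to 1 (shut at 1, half-way at 0, fully open at -1). A call has 1 to 8 rows; each row shifts and turns the commanded pose from where the row before left it, along the tool's axes as they then stand; what a row does not reach is not made up. Full scale, the value 1, is 0.025 m for a shift and 360 degrees for a turn. A row lasts 1/8 s, in which the tool goes at most 62.5 mm and 10.7 degrees, less where a joint would pass 70% of its speed; a pose out of reach is approached as far as the arm can. A call with a number of a shift or a turn outside -1 to 1 is refused whole. A call with a gripper value outside its range is refused whole. The fingers move at their own pace and stop on an object; "grip_force" is the grip in N (left out, the last holds). Time passes only in rows, so rows that do not move let the fingers close. It gives the time, the measured TCP pose, the force and the opening at its end, in the units of the state.
- bot.get_obs(): the state, without advancing time (a new reading comes with each control period).
- bot.capture(name): name is "scene" or "side" or "wrist"; returns the picture (480x640x3 uint8, blue, green, red); there is no depth.
- bot.camera_model(name): a dict with "K" (3x3 intrinsics, pixels), "camera_from_world" (4x4, takes a point from world to camera coordinates). Camera axes: x right, y up, looking along -z (the intrinsics and any distortion apply to the point x, -y, -z); pixel columns grow to the right and rows downward; lengths in m; the calibration is good to about 2 mm. A picture is of the moment at which its call begins: read the wrist's pose just before it. camera_model takes no time and is no camera call; for the wrist camera it gives the pose at the moment of the call.
- bot.hand_in(): hands the job in, once; it reports no verdict.
The state is a dict: "time_s": time; "joint_pos": joint angles; "qvel": joint speeds; "joint_torque": joint torques, N m; "tool_pos": TCP position; "eef_rot": TCP orientation; "contact_force": force on the tool from outside, world axes, zero at the start; "moment": the same for the moment, N m; "width": opening from 0.0 (shut) to 1.0 (fully open).
Only numpy, scipy, OpenCV 4.12 (cv2) and the standard library are available. Lean on these libraries where they do the work, as an engineer would, in place of code of your own. Each camera call takes 0.05 s, during which the arm holds its last target.

## Working session

There is one attempt and no reset: what is moved stays moved. The work goes in short steps, Python scripts to look and compute and a tool call to move; the robot and the scene stay as the last step left them, time stands still between calls to the robot, and variables do not carry over. Pictures are saved under pics/ and viewed, and the job is handed in when it is done.

Besides the shell and the picture viewer there is one more tool, called after "Call:" by a JSON object that holds its "method" and its "body". arm_command: Moves the arm, as the interface text tells. Shift numbers are shares of 0.025 m and turn numbers shares of 360 degrees, none past 1 either way. Its arguments: {"type":"object","properties":{"translation":{"type":"array"},"delta_rot":{"type":"array"},"grip":{"type":"array"},"grip_force":{"type":"number"}},"required":["translation","delta_rot","grip"]}

```bash
ls -la; mkdir -p pics; python3 - <<'E'
from rig import bot
import cv2
o=bot.get_obs(); print(o)
for n in ["scene","side","wrist"]:
    m=bot.camera_model(n); print(n,m)
    cv2.imwrite(f"pics/{n}0.png",bot.capture(n))
print(bot.get_obs()["time_s"])
E
```

```text
total 12
drwxr-xr-x  3 agent agent 4096 Dec  6 00:56 .
drwxr-xr-x 23 root  root  4096 Dec  6 00:56 ..
drwxr-xr-x  2 agent agent 4096 Dec  6 00:56 pics
{'time_s': 0.0, 'joint_pos': array([ 9.52690634e-01,  3.81249515e-01,  1.29828634e+00,  1.04819729e-05,
        1.46359466e+00, -2.15312585e-01]), 'qvel': array([ 7.15734341e-04,  3.37718175e-04,  8.53673690e-04, -6.96825418e-05,
        2.07253395e-03,  8.09457599e-05]), 'joint_torque': array([ 1.83960387e-04, -4.48450649e+01, -2.31282020e+01, -1.35906093e-04,
        4.68558297e-03, -5.09124902e-05]), 'tool_pos': array([0.21548975, 0.50582418, 0.30327433]), 'eef_rot': array([-3.15992133e-04,  2.00038347e-01,  9.79787767e-01, -7.01021694e-04]), 'contact_force': array([ 0.58354172,  0.42565787, -0.11475054]), 'moment': array([ 0.02694334, -0.00182787, -0.03100614]), 'width': 0.999583201516797}
scene {'K': array([[502.61167669,   0.        , 319.3702051 ],
       [  0.        , 502.61167669, 237.74833698],
       [  0.        ,   0.        ,   1.        ]]), 'camera_from_world': array([[-0.59210985,  0.80583594,  0.00586155,  0.31468562
[... 359 characters left out ...]
ra_from_world': array([[ 0.96619656, -0.25702802, -0.02002025, -0.50432955],
       [ 0.16499453,  0.55682288,  0.81407929, -0.17372152],
       [-0.19809346, -0.78986384,  0.58040856, -0.95571188],
       [ 0.        ,  0.        ,  0.        ,  1.        ]])}
wrist {'K': array([[362.7568505 ,   0.        , 319.49423794],
       [  0.        , 362.7568505 , 241.7575744 ],
       [  0.        ,   0.        ,   1.        ]]), 'camera_from_world': array([[ 0.39165273,  0.92011118, -0.001888  , -0.54724393],
       [-0.88703209,  0.3770255 , -0.26650676,  0.03512558],
       [-0.24450402,  0.10605281,  0.9638312 , -0.3787946 ],
       [ 0.        ,  0.        ,  0.        ,  1.        ]])}
0.15
```

View pics/scene0.png

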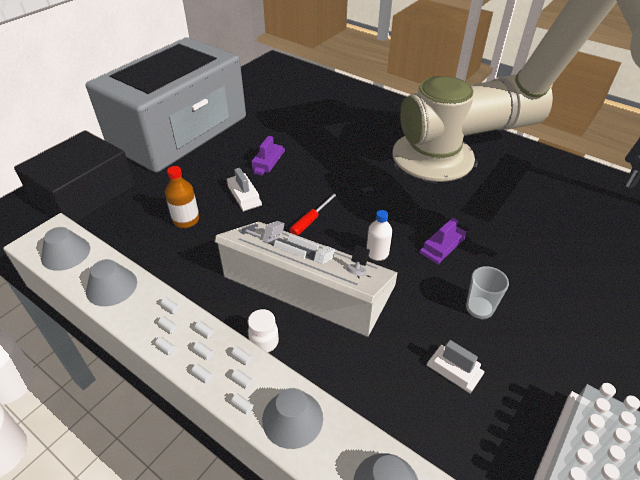

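View pics/side0.png

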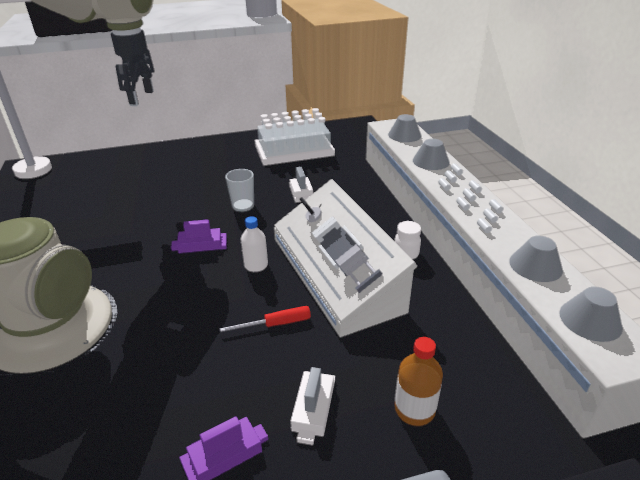

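View pics/wrist0.png

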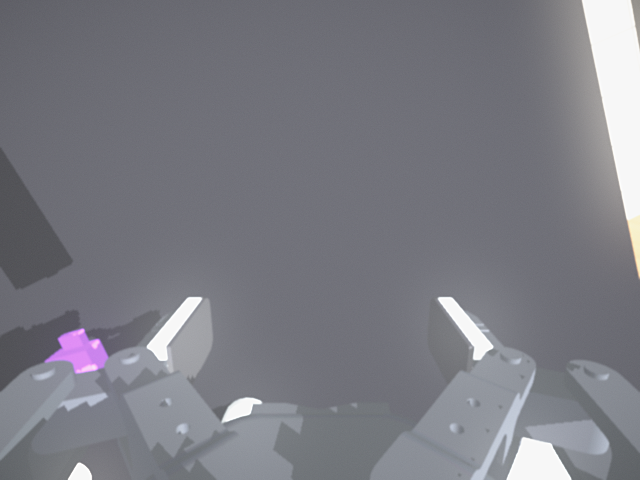

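The side view shows the white cartridge with its nose at about (306,437) and the short one at about (300,187). The holder is at about (340,250) and the key at about (312,210). I'll enlarge these next.

```bash
python3 - <<'E'
import cv2
def crop(f,x0,y0,w,h,s,o):
    im=cv2.imread(f)[y0:y0+h,x0:x0+w]; cv2.imwrite(o,cv2.resize(im,None,fx=s,fy=s,interpolation=cv2.INTER_CUBIC))
crop("pics/side0.png",270,355,90,100,6,"pics/c1.png")
crop("pics/scene0.png",215,155,60,60,9,"pics/c2.png")
crop("pics/side0.png",265,170,160,165,4.8 and 3.6,"pics/c3.png") if 0 else crop("pics/side0.png",265,170,160,165,3.6,"pics/c3.png")
crop("pics/scene0.png",205,205,200,130,4,"pics/c4.png")
E
```

```text
(no output)
```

View pics/c1.png

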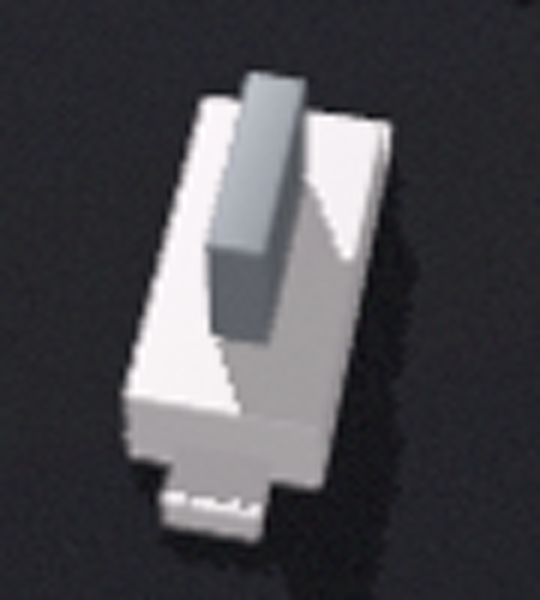

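View pics/c2.png

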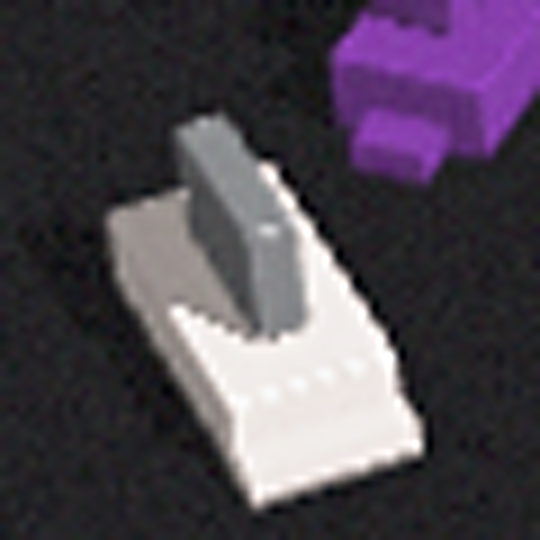

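View pics/c3.png

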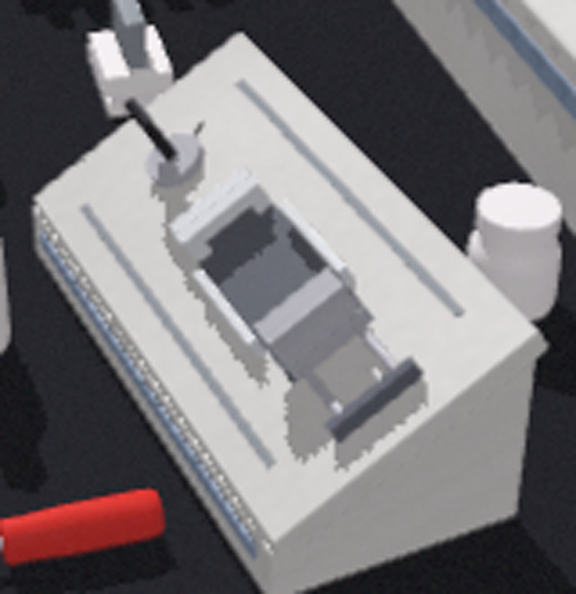

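View pics/c4.png

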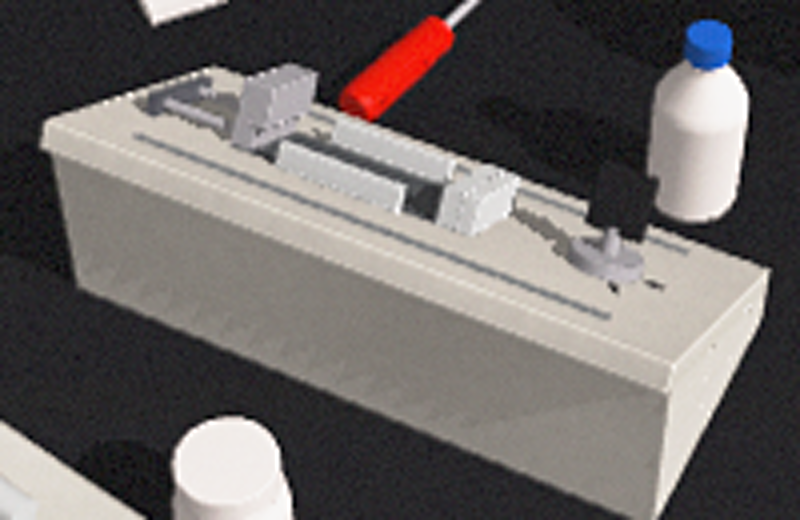

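```bash
cat > h.py <<'E'
import numpy as np, cv2
from scipy.optimize import least_squares
from scipy.spatial.transform import Rotation as R
from rig import bot
def proj(n,P,m=None):
    m=m or bot.camera_model(n); T=m["camera_from_world"]
    P=np.atleast_2d(P); c=P@T[:3,:3].T+T[:3,3]
    return np.c_[m["K"][0,0]*c[:,0]/-c[:,2]+m["K"][0,2], m["K"][1,1]*(-c[:,1])/-c[:,2]+m["K"][1,2]]
def pose2(p,L,z=0):
    c,s=np.cos(p[2]),np.sin(p[2]); L=np.atleast_2d(L)
    return np.c_[p[0]+c*L[:,0]-s*L[:,1],p[1]+s*L[:,0]+c*L[:,1],L[:,2]+z]
c30,s30=np.cos(np.pi/6),.5
def hol2mod(H):  # holder->module
    H=np.atleast_2d(H); return np.c_[c30*H[:,0]-s30*H[:,2],H[:,1]-.03,.0845+s30*H[:,0]+c30*H[:,2]]
def fit(data,p0):
    def f(p): return np.concatenate([(proj(n,pose2(p,L))-uv).ravel() for n,L,uv in data])
    r=least_squares(f,p0,loss='soft_l1'); return r.x,f(r.x).reshape(-1,2)
E
python3 - <<'E'
from h import *
s1=lambda u:np.array([270,355])+np.array(u)/6.
s2=lambda u:np.array([215,155])+np.array(u)/9.
s3=lambda u:np.array([265,170])+np.array(u)/3.6
s4=lambda u:np.array([205,205])+np.array(u)/4.
A=np.array
d=[("side",A([[28,-8,64],[28,8,64],[-28,8,64],[-28,-8,64],[48,-25,26],[-48,-25,26],[-48,25,26],[48,-25,0],[48,25,0],[64,-12,0],[64,12,0]])/1e3,
 s1([[207,245],[268,252],[305,80],[248,73],[128,398],[203,98],[392,122],[128,455],[322,487],[165,528],[260,540]])),
 ("scene",A([[-28,8,64],[-28,-8,64],[28,8,64],[28,-8,64],[-60,25,0],[-60,-25,0]])/1e3,s2([[255,240],[298,228],[178,130],[222,112],[258,508],[425,455]]))]
p,r=fit(d,[.45,-.2,-1.6]); print("cart",p,np.degrees(p[2])); print(r.round(1).tolist())
for nn in (0,1): 
    q,_=fit([d[nn]],p); print(q)
hx=85
C=hol2mod(A([[85,-140,0],[-85,-140,0],[-85,200,0],[85,200,0]])/1e3)
d=[("side",C,s3([[548,345],[268,545],[35,197],[240,33]])),("scene",C,s4([[43,130],[215,68],[770,270],[668,385]]))]
p,r=fit(d,[.5,.1,0]); print("mod",p,np.degrees(p[2])); print(r.round(1).tolist())
for nn in (0,1): 
    q,_=fit([d[nn]],p); print(q)
np.save("mod.npy",p)
# overlay
W=lambda H:pose2(p,hol2mod(A(H)/1e3))
im={n:cv2.imread(f"pics/{n}0.png") for n in("side","scene")}
def box(x0,x1,y0,y1,z0,z1,col):
    P=W([[x,y,z] for x in(x0,x1) for y in(y0,y1) for z in(z0,z1)])
    for n in im:
        U=proj(n,P)
        for i in range(8):
            for b in(1,2,4):
                j=i^b
                if j>i: cv2.line(big[n],*[tuple(int(round(v)) for v in (U[k]-off[n]+.5)*4) for k in(i,j)],col,1)
off={"side":A([265,170]),"scene":A([205,205])}
big={n:cv2.resize(im[n][off[n][1]:off[n][1]+150,off[n][0]:off[n][0]+200],None,fx=4,fy=4,interpolation=cv2.INTER_CUBIC) for n in im}
box(28,34,-35,35,0,14,(0,0,255));box(-34,-28,-35,35,0,14,(0,0,255))
box(-28,28,54,64,13,20,(0,255,0));box(-25,25,-54,-48,13,36,(255,0,0))
box(-4,4,120,150,18,52,(0,255,255)); box(-85,85,-140,200,0,0,(255,0,255))
for n in im: cv2.imwrite(f"pics/ov_{n}.png",big[n])
E
```

```text
cart [ 0.43934477 -0.31192754 -2.01711316] -115.57207080923843
[[-0.7, -0.2], [-0.2, 0.2], [0.2, -0.9], [-0.4, -1.1], [-0.5, -0.3], [-0.2, -1.0], [-1.7, -0.8], [0.2, 0.4], [0.2, 0.2], [0.2, -0.9], [0.1, -0.4], [-2.3, -0.5], [-1.0, -1.1], [-2.2, -0.7], [-1.1, -0.5], [-1.6, -0.7], [-1.4, -1.0]]
[ 0.43963257 -0.31282307 -2.02628294]
[ 0.43907501 -0.30679426 -2.02193289]
mod [ 0.57084999 -0.00095117  0.15519542] 8.892042798484034
[[-2.6, -4.5], [0.6, -1.0], [-0.3, -0.9], [0.6, -1.5], [-1.0, -3.1], [-0.8, -1.0], [-0.6, 0.6], [0.3, -4.1]]
[ 0.56957825 -0.00669835  0.15200738]
[0.57527872 0.00350143 0.14848761]
```

View pics/ov_side.png

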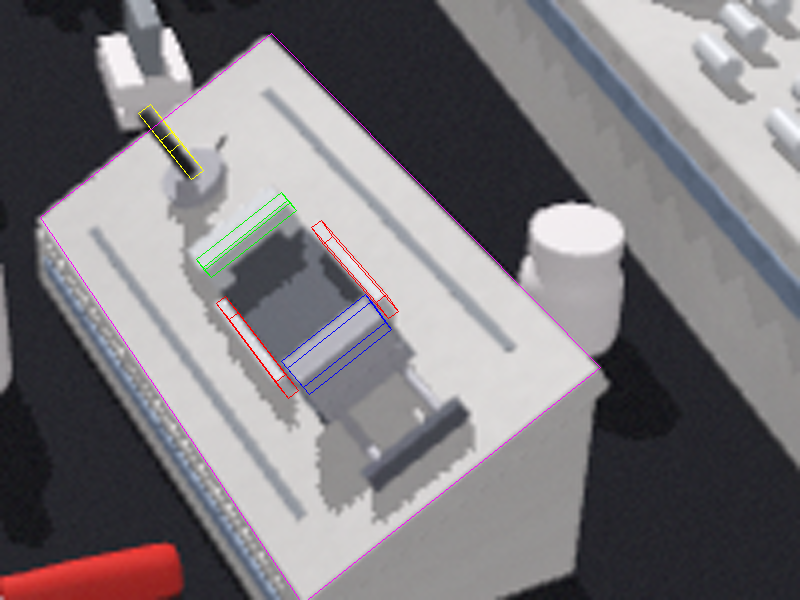

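View pics/ov_scene.png

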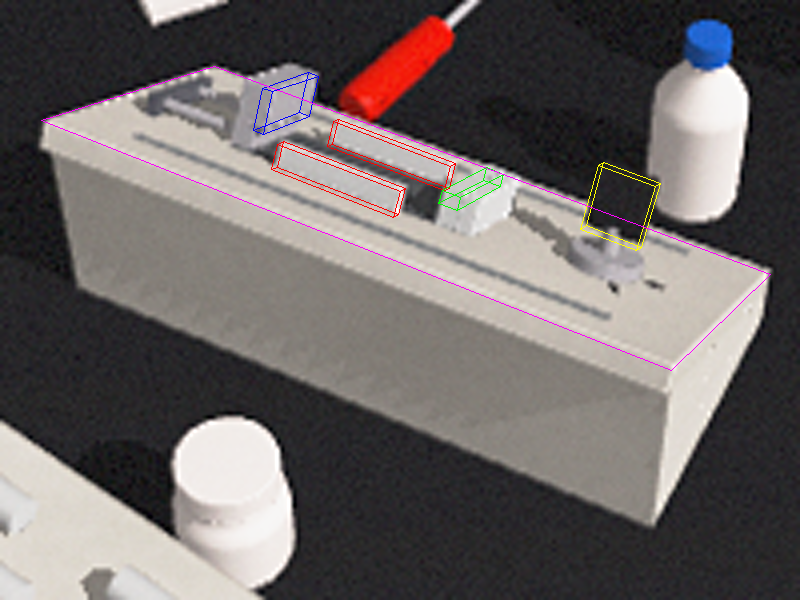

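```bash
cat >> h.py <<'E'
def Rq(q): return R.from_quat([q[1],q[2],q[3],q[0]])
def fmt(a,k): return "["+",".join("["+",".join(f"{v:.{k}f}" for v in r)+"]" for r in a)+"]"
def plan(way,start=None):
    """way: list of (pos, rotvec_total_in_tool or Rot, nrows). prints rows"""
    if start is None:
        o=bot.get_obs(); p,q=o["tool_pos"].copy(),Rq(o["eef_rot"])
    else: p,q=start
    tr,ro=[],[]
    for tp,tr_rot,n in way:
        tot=(q.inv()*tr_rot).as_rotvec() if isinstance(tr_rot,R) else np.array(tr_rot,float)
        step=np.array(tp)-p
        for i in range(n):
            d=(p+0); tgt=np.array(tp)-step*(n-1-i)/n
            a=np.round(q.inv().apply(tgt-p)/.025,3); b=np.round(tot/n/(2*np.pi),4)
            p=p+q.apply(a*.025); q=q*R.from_rotvec(b*2*np.pi); tr.append(a); ro.append(b)
        # absorb drift is automatic for pos
    for i in range(0,len(tr),8):
        print("T",fmt(tr[i:i+8],3)); print("R",fmt(ro[i:i+8],4))
    print("max",np.abs(tr).max(),np.abs(ro).max(),"end",p.round(4),q.as_matrix().round(3).tolist())
    return p,q
E
python3 - <<'E'
from h import *
a=np.radians(272.5)/35
plan([((.42,.08,.30),(0,0,a*19),19),((.44,-.31,.24),(0,0,a*16),16)])
m=bot.camera_model("wrist")["camera_from_world"]; o=bot.get_obs()
c=-m[:3,:3].T@m[:3,3]; q=Rq(o["eef_rot"]); print("cam in tool",q.inv().apply(c-o["tool_pos"]),"cam look in tool",q.inv().apply(-m[2,:3]))
E
```

```text
T [[-0.747,-0.656,0.008],[-0.830,-0.549,0.008],[-0.896,-0.431,0.007],[-0.946,-0.307,0.008],[-0.979,-0.175,0.008],[-0.994,-0.042,0.008],[-0.990,0.093,0.008],[-0.968,0.227,0.007]]
R [[0.0000,0.0000,0.0216],[0.0000,0.0000,0.0216],[0.0000,0.0000,0.0216],[0.0000,0.0000,0.0216],[0.0000,0.0000,0.0216],[0.0000,0.0000,0.0216],[0.0000,0.0000,0.0216],[0.0000,0.0000,0.0216]]
T [[-0.929,0.355,0.008],[-0.872,0.478,0.008],[-0.800,0.592,0.008],[-0.712,0.694,0.008],[-0.612,0.784,0.008],[-0.500,0.860,0.007],[-0.379,0.919,0.008],[-0.252,0.962,0.008]]
R [[0.0000,0.0000,0.0216],[0.0000,0.0000,0.0216],[0.0000,0.0000,0.0216],[0.0000,0.0000,0.0216],[0.0000,0.0000,0.0216],[0.0000,0.0000,0.0216],[0.0000,0.0000,0.0216],[0.0000,0.0000,0.0216]]
T [[-0.118,0.988,0.008],[0.016,0.994,0.008],[0.150,0.983,0.007],[-0.106,0.970,0.151],[0.026,0.976,0.151],[0.158,0.963,0.151],[0.287,0.933,0.150],[0.411,0.886,0.151]]
R [[0.0000,0.0000,0.0216],[0.0000,0.0000,0.0216],[0.0000,0.0000,0.0216],[0.0000,0.0000,0.0216],[0.0000,0.0000,0.0216],[0.0000,0.0000,0.0216],[0.0000,0.0000,0.0216],[0.0000,0.0000,0.0216]]
T [[0.527,0.822,0.151],[0.633,0.743,0.151],[0.727,0.651,0.151],[0.809,0.546,0.151],[0.876,0.432,0.151],[0.926,0.309,0.150],[0.959,0.181,0.151],[0.975,0.050,0.151]]
R [[0.0000,0.0000,0.0216],[0.0000,0.0000,0.0216],[0.0000,0.0000,0.0216],[0.0000,0.0000,0.0216],[0.0000,0.0000,0.0216],[0.0000,0.0000,0.0216],[0.0000,0.0000,0.0216],[0.0000,0.0000,0.0216]]
T [[0.973,-0.082,0.151],[0.952,-0.214,0.151],[0.915,-0.340,0.151]]
R [[0.0000,0.0000,0.0216],[0.0000,0.0000,0.0216],[0.0000,0.0000,0.0216]]
max 0.994 0.0216 end [ 0.44 -0.31  0.24] [[-0.426, -0.905, -0.001], [-0.905, 0.426, -0.001], [0.001, 0.0, -1.0]]
cam in tool [ 0.06728179 -0.00199415 -0.07002777] cam look in tool [-2.66772524e-01 -4.95731543e-04  9.63759397e-01]
```

Call:
{"method": "arm_command", "body": {"translation": [[-0.747,-0.656,0.008],[-0.83,-0.549,0.008],[-0.896,-0.431,0.007],[-0.946,-0.307,0.008],[-0.979,-0.175,0.008],[-0.994,-0.042,0.008],[-0.99,0.093,0.008],[-0.968,0.227,0.007]], "delta_rot": [[0,0,0.0216],[0,0,0.0216],[0,0,0.0216],[0,0,0.0216],[0,0,0.0216],[0,0,0.0216],[0,0,0.0216],[0,0,0.0216]], "grip": [0,0,0,0,0,0,0,0]}}

```text
time_s: 1.15
tool_pos: [0.3019, 0.3259, 0.3022]
eef_rot: [-0.0, 0.679, 0.734, -0.0]
contact_force: [0.8, 0.7, 0.3]
width: 0.501
```

Call:
{"method": "arm_command", "body": {"translation": [[-0.929,0.355,0.008],[-0.872,0.478,0.008],[-0.8,0.592,0.008],[-0.712,0.694,0.008],[-0.612,0.784,0.008],[-0.5,0.86,0.007],[-0.379,0.919,0.008],[-0.252,0.962,0.008]], "delta_rot": [[0,0,0.0216],[0,0,0.0216],[0,0,0.0216],[0,0,0.0216],[0,0,0.0216],[0,0,0.0216],[0,0,0.0216],[0,0,0.0216]], "grip": [0,0,0,0,0,0,0,0]}}

```text
time_s: 2.15
tool_pos: [0.388, 0.1466, 0.3007]
eef_rot: [-0.0, 0.961, 0.278, -0.0]
contact_force: [0.2, 0.3, -0.3]
width: 0.499
```

Call:
{"method": "arm_command", "body": {"translation": [[-0.118,0.988,0.008],[0.016,0.994,0.008],[0.15,0.983,0.007],[-0.106,0.97,0.151],[0.026,0.976,0.151],[0.158,0.963,0.151],[0.287,0.933,0.15],[0.411,0.886,0.151]], "delta_rot": [[0,0,0.0216],[0,0,0.0216],[0,0,0.0216],[0,0,0.0216],[0,0,0.0216],[0,0,0.0216],[0,0,0.0216],[0,0,0.0216]], "grip": [0,0,0,0,0,0,0,0]}}

```text
time_s: 3.15
tool_pos: [0.4262, -0.0425, 0.2811]
eef_rot: [-0.0, 0.966, -0.258, -0.0]
contact_force: [0.2, 0.2, 0.1]
width: 0.503
```

```bash
python3 - <<'E'
from h import *
o=bot.get_obs(); print(o["time_s"],o["tool_pos"],o["joint_pos"],o["width"]); print(Rq(o["eef_rot"]).as_matrix().round(3))
E
```

```text
3.15 [ 0.42622091 -0.04251589  0.28112235] [-3.77301230e-01  1.88478059e-01  1.64854993e+00 -8.47076780e-07
  1.30494506e+00  1.71637926e+00] 0.5027888516332523
[[ 0.866 -0.499 -0.   ]
 [-0.499 -0.866  0.   ]
 [-0.     0.    -1.   ]]
```

Call:
{"method": "arm_command", "body": {"translation": [[0.527,0.822,0.151],[0.633,0.743,0.151],[0.727,0.651,0.151],[0.809,0.546,0.151],[0.876,0.432,0.151],[0.926,0.309,0.15],[0.959,0.181,0.151],[0.975,0.05,0.151]], "delta_rot": [[0,0,0.0216],[0,0,0.0216],[0,0,0.0216],[0,0,0.0216],[0,0,0.0216],[0,0,0.0216],[0,0,0.0216],[0,0,0.0216]], "grip": [0,0,0,0,0,0,0,0]}}

```text
time_s: 4.15
tool_pos: [0.4363, -0.2375, 0.2509]
eef_rot: [0.0, -0.694, 0.72, 0.0]
contact_force: [0.1, 0.5, 0.2]
width: 0.502
```

Call:
{"method": "arm_command", "body": {"translation": [[0.973,-0.082,0.151],[0.952,-0.214,0.151],[0.915,-0.34,0.151],[0,0,0]], "delta_rot": [[0,0,0.0216],[0,0,0.0216],[0,0,0.0216],[0,0,0]], "grip": [0,0,0,0]}}

```text
time_s: 4.65
tool_pos: [0.4399, -0.3108, 0.2392]
eef_rot: [-0.0, -0.535, 0.845, 0.0]
contact_force: [-0.3, -0.1, 0.7]
width: 0.5
```

```bash
python3 - <<'E'
from h import *
o=bot.get_obs(); print(o["time_s"],o["tool_pos"],o["joint_pos"],o["width"]); print(Rq(o["eef_rot"]).as_matrix().round(3))
m=bot.camera_model("wrist")
im=bot.capture("wrist")
np.savez("w1.npz",T=m["camera_from_world"],K=m["K"])
cv2.imwrite("pics/w1.png",im)
p=[.4393,-.312,-2.0171]
L=np.array([[sx*28,sy*8,64] for sx in(1,-1) for sy in (1,-1)]+[[64,12,0],[64,-12,0],[48,25,26],[48,-25,26]])/1e3
print(proj("wrist",pose2(p,L),m).round(1).tolist())
E
```

```text
4.65 [ 0.43993218 -0.31081026  0.2391942 ] [-8.34962872e-01  4.17606361e-01  1.43648008e+00 -4.63873334e-05
  1.28848699e+00  2.74826401e+00] 0.5000832107236551
[[-0.427 -0.904 -0.001]
 [-0.904  0.427  0.001]
 [-0.     0.001 -1.   ]]
[[308.2, 202.6], [331.7, 202.8], [308.5, 279.6], [330.6, 279.7], [305.5, 146.7], [334.6, 146.8], [287.4, 168.6], [352.6, 169.0]]
```

View pics/w1.png

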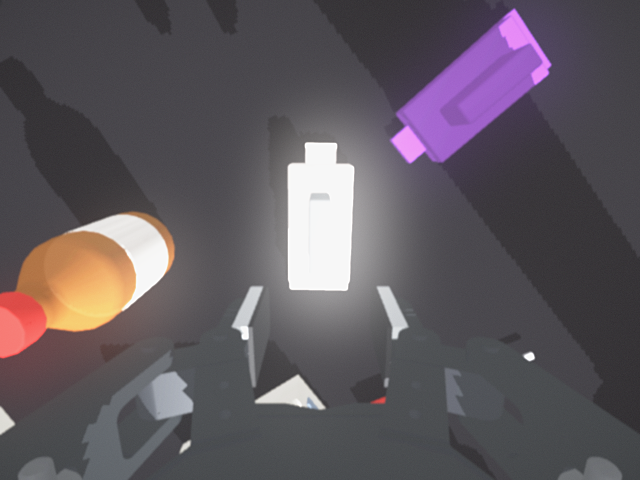

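```bash
python3 - <<'E'
from h import *
d=np.load("w1.npz"); m=dict(K=d["K"],camera_from_world=d["T"])
for s in (0,.0015,.003):
    p=np.array([.4393,-.312,-2.0171]); p[:2]+=s*np.array([-.431,-.902])
    L=np.array([[64,12,0],[64,12,10],[48,25,26],[48,25,0],[-48,25,26],[-60,25,10],[-60,25,0],[28,8,64],[28,8,26]])/1e3
    print(s,proj("wrist",pose2(p,L),m).round(1).tolist())
y=R.from_matrix(np.array([[-.431,-.902,0],[-.902,.431,0],[0,0,-1]]).T)
plan([((.4388,-.3132,.101),y,7)])
im=cv2.imread("pics/w1.png")[120:310,260:380]; cv2.imwrite("pics/w1c.png",cv2.resize(cv2.convertScaleAbs(im,alpha=1),None,fx=4,fy=3.1,interpolation=cv2.INTER_CUBIC))
E
```

```text
0 [[305.5, 146.7], [305.0, 146.9], [287.4, 168.6], [290.1, 166.4], [289.5, 285.3], [291.2, 291.0], [292.0, 286.6], [308.2, 202.6], [309.6, 194.8]]
0.0015 [[305.5, 144.8], [305.0, 144.9], [287.4, 166.6], [290.0, 164.6], [289.5, 283.6], [291.2, 289.4], [292.0, 285.1], [308.2, 200.4], [309.6, 192.8]]
0.003 [[305.5, 142.9], [305.0, 143.0], [287.3, 164.6], [290.0, 162.7], [289.5, 281.9], [291.1, 287.8], [292.0, 283.6], [308.2, 198.2], [309.6, 190.9]]
T [[0.021,-0.003,0.791],[0.020,-0.003,0.791],[0.020,-0.003,0.792],[0.021,-0.003,0.791],[0.020,-0.003,0.791],[0.021,-0.003,0.791],[0.020,-0.004,0.791]]
R [[0.0000,0.0000,0.0001],[0.0000,0.0000,0.0001],[0.0000,0.0000,0.0001],[0.0000,0.0000,0.0001],[0.0000,0.0000,0.0001],[0.0000,0.0000,0.0001],[0.0000,0.0000,0.0001]]
max 0.792 0.0001 end [ 0.4388 -0.3132  0.101 ] [[-0.429, -0.903, -0.001], [-0.903, 0.429, 0.001], [-0.001, 0.001, -1.0]]
```

View pics/w1c.png

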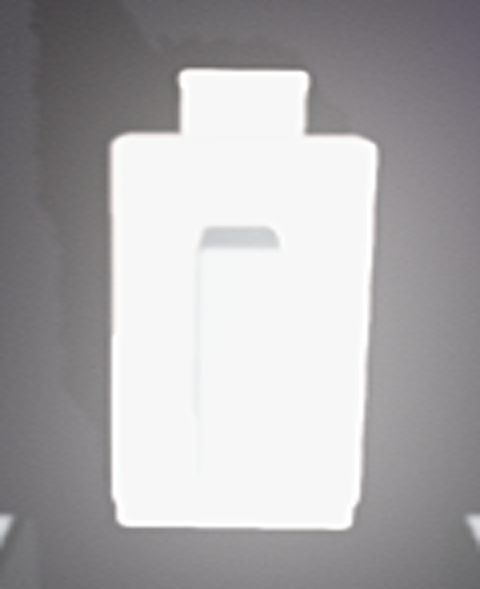

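The cartridge in the wrist view matches the prediction with a 1.5 mm shift. Its nose is at row 143, its tail at row 290, and the rib's front is at rows 193 to 200. I'll descend and grip.

Call:
{"method": "arm_command", "body": {"translation": [[0.02,-0.003,0.791],[0.02,-0.003,0.791],[0.02,-0.003,0.791],[0.02,-0.003,0.791],[0.02,-0.003,0.791],[0.02,-0.003,0.791],[0.02,-0.003,0.791],[0,0,0]], "delta_rot": [[0,0,0.0001],[0,0,0.0001],[0,0,0.0001],[0,0,0.0001],[0,0,0.0001],[0,0,0.0001],[0,0,0.0001],[0,0,0]], "grip": [0,0,0,0,0,0,0,0]}}

```text
time_s: 5.7
tool_pos: [0.4388, -0.312, 0.1008]
eef_rot: [-0.0, -0.535, 0.845, 0.001]
contact_force: [-1.1, 0.2, -0.0]
width: 0.5
```

Call:
{"method": "arm_command", "body": {"translation": [[0,0,0],[0,0,0],[0,0,0],[0,0,0]], "delta_rot": [[0,0,0],[0,0,0],[0,0,0],[0,0,0]], "grip": [1,1,1,1], "grip_force": 110}}

```text
time_s: 6.2
tool_pos: [0.4395, -0.3132, 0.1026]
eef_rot: [0.0, -0.534, 0.846, -0.001]
contact_force: [-0.2, 3.0, 6.5]
width: 0.171
```

```bash
python3 - <<'E'
from h import *
o=bot.get_obs(); print(o["time_s"],o["tool_pos"],o["joint_pos"],o["width"],o["contact_force"]); print(Rq(o["eef_rot"]).as_matrix().round(3))
p=np.load("mod.npy")
# holder frame
c,s=np.cos(p[2]),np.sin(p[2]); M=np.array([[c,-s,0],[s,c,0],[0,0,1]])
hx=M@[c30,0,s30]; hy=M@[0,1,0]; hz=M@[-s30,0,c30]; O=pose2(p,hol2mod([[0,0,0]]))[0]
print("O",O,"hz",hz)
Rt=R.from_matrix(np.c_[hy,hx,-hz])
tgt=O+hy*.018+hz*(.101+.085)
q=Rq(o["eef_rot"])
print("rel rotvec deg",np.degrees((q.inv()*Rt).as_rotvec()),"tgt",tgt)
E
```

```text
6.2 [ 0.43947123 -0.31322447  0.10260395] [-8.38817630e-01  5.94192428e-01  1.59652094e+00  4.04848784e-04
  9.49068741e-01  2.74698849e+00] 0.17128032379555266 [-0.17174886  3.00993969  6.51014181]
[[-0.43  -0.903  0.001]
 [-0.903  0.43  -0.001]
 [ 0.    -0.002 -1.   ]]
O [ 0.57548719 -0.03059061  0.0845    ] hz [-0.49399067 -0.07728659  0.8660254 ]
rel rotvec deg [-11.77982    -37.76965822 141.43251578] tgt [ 0.48082261 -0.02718225  0.24558073]
```

```bash
cat >> h.py <<'E'
def holder(p=None):
    p=np.load("mod.npy") if p is None else p
    c,s=np.cos(p[2]),np.sin(p[2]); M=np.array([[c,-s,0],[s,c,0],[0,0,1]])
    hx=M@[c30,0,s30]; hy=M@[0,1,0]; hz=M@[-s30,0,c30]; O=pose2(p,hol2mod([[0,0,0]]))[0]
    return O,hx,hy,hz,R.from_matrix(np.c_[hy,hx,-hz])
E
python3 - <<'E'
from h import *
O,hx,hy,hz,Rt=holder()
U=.1026; tgt=O+hy*(.018-.0005)+hz*(U+.045)
a=-np.radians(214.6)/21
print(tgt)
plan([((.4395,-.3132,.17),(0,0,0),3),((.44,-.31,.26),(0,0,a*4),4),((.47,-.03,.26),(0,0,a*17),17),(tgt,Rt,5)])
E
```

```text
[ 0.49986913 -0.02470844  0.21232535]
T [[-0.000,-0.002,-0.899],[-0.000,-0.002,-0.898],[-0.000,-0.001,-0.899],[-0.031,0.008,-0.900],[-0.031,0.001,-0.900],[-0.032,-0.003,-0.900],[-0.030,-0.009,-0.900],[-0.616,-0.243,-0.001]]
R [[0.0000,0.0000,0.0000],[0.0000,0.0000,0.0000],[0.0000,0.0000,0.0000],[0.0000,0.0000,-0.0284],[0.0000,0.0000,-0.0284],[0.0000,0.0000,-0.0284],[0.0000,0.0000,-0.0284],[0.0000,0.0000,-0.0284]]
T [[-0.564,-0.349,-0.000],[-0.492,-0.444,-0.001],[-0.406,-0.523,-0.001],[-0.306,-0.588,-0.000],[-0.198,-0.632,-0.001],[-0.082,-0.658,-0.000],[0.036,-0.661,-0.001],[0.153,-0.645,-0.001]]
R [[0.0000,0.0000,-0.0284],[0.0000,0.0000,-0.0284],[0.0000,0.0000,-0.0284],[0.0000,0.0000,-0.0284],[0.0000,0.0000,-0.0284],[0.0000,0.0000,-0.0284],[0.0000,0.0000,-0.0284],[0.0000,0.0000,-0.0284]]
T [[0.265,-0.607,-0.000],[0.369,-0.551,-0.001],[0.460,-0.477,-0.001],[0.538,-0.387,-0.000],[0.597,-0.286,-0.001],[0.639,-0.175,-0.001],[0.660,-0.058,-0.000],[0.660,0.059,-0.001]]
R [[0.0000,0.0000,-0.0284],[0.0000,0.0000,-0.0284],[0.0000,0.0000,-0.0284],[0.0000,0.0000,-0.0284],[0.0000,0.0000,-0.0284],[0.0000,0.0000,-0.0284],[0.0000,0.0000,-0.0284],[0.0000,0.0000,-0.0284]]
T [[0.004,0.242,0.382],[0.004,0.201,0.405],[0.005,0.158,0.423],[0.004,0.113,0.438],[0.005,0.067,0.447]]
R [[-0.0166,-0.0000,0.0002],[-0.0166,-0.0000,0.0002],[-0.0166,-0.0000,0.0002],[-0.0166,-0.0000,0.0002],[-0.0166,-0.0000,0.0002]]
max 0.9 0.0284 end [ 0.4999 -0.0247  0.2123] [[-0.155, 0.856, 0.493], [0.988, 0.134, 0.077], [0.0, 0.499, -0.866]]
```

Call:
{"method": "arm_command", "body": {"translation": [[0,-0.002,-0.9],[0,-0.002,-0.9],[0,-0.001,-0.9],[-0.031,0.008,-0.9],[-0.031,0.001,-0.9],[-0.032,-0.003,-0.9],[-0.03,-0.009,-0.9],[-0.616,-0.243,-0.001]], "delta_rot": [[0,0,0],[0,0,0],[0,0,0],[0,0,-0.0284],[0,0,-0.0284],[0,0,-0.0284],[0,0,-0.0284],[0,0,-0.0284]], "grip": [1,1,1,1,1,1,1,1]}}

```text
time_s: 7.2
tool_pos: [0.4417, -0.2943, 0.2607]
eef_rot: [0.001, 0.848, -0.531, 0.002]
contact_force: [0.6, 0.6, -2.3]
width: 0.168
```

Call:
{"method": "arm_command", "body": {"translation": [[-0.564,-0.349,0],[-0.492,-0.444,-0.001],[-0.406,-0.523,-0.001],[-0.306,-0.588,0],[-0.198,-0.632,-0.001],[-0.082,-0.658,0],[0.036,-0.661,-0.001],[0.153,-0.645,-0.001]], "delta_rot": [[0,0,-0.0284],[0,0,-0.0284],[0,0,-0.0284],[0,0,-0.0284],[0,0,-0.0284],[0,0,-0.0284],[0,0,-0.0284],[0,0,-0.0284]], "grip": [1,1,1,1,1,1,1,1]}}

```text
time_s: 8.2
tool_pos: [0.4556, -0.1612, 0.2592]
eef_rot: [-0.0, 0.988, 0.154, -0.0]
contact_force: [0.0, 0.5, -1.9]
width: 0.173
```

Call:
{"method": "arm_command", "body": {"translation": [[0.265,-0.607,0],[0.369,-0.551,-0.001],[0.46,-0.477,-0.001],[0.538,-0.387,0],[0.597,-0.286,-0.001],[0.639,-0.175,-0.001],[0.66,-0.058,0],[0.66,0.059,-0.001]], "delta_rot": [[0,0,-0.0284],[0,0,-0.0284],[0,0,-0.0284],[0,0,-0.0284],[0,0,-0.0284],[0,0,-0.0284],[0,0,-0.0284],[0,0,-0.0284]], "grip": [1,1,1,1,1,1,1,1]}}

```text
time_s: 9.2
tool_pos: [0.4697, -0.0296, 0.2594]
eef_rot: [-0.0, 0.646, 0.764, -0.0]
contact_force: [-0.1, -0.8, -2.1]
width: 0.17
```

```bash
python3 - <<'E'
from h import *
o=bot.get_obs(); print(o["time_s"],o["tool_pos"],o["joint_pos"],o["width"],o["contact_force"]); print(Rq(o["eef_rot"]).as_matrix().round(3))
O,hx,hy,hz,Rt=holder()
U=.1026; tgt=O+hy*(.018-.0005)+hz*(U+.045)
plan([(tgt,Rt,5)])
E
```

```text
9.2 [ 0.46973188 -0.0295763   0.25936727] [-3.15177163e-01  2.84251439e-01  1.58428775e+00 -5.44411371e-05
  1.27311178e+00 -4.82069378e-01] 0.17037132133967287 [-0.12166754 -0.82909276 -2.05872092]
[[-0.166  0.986 -0.   ]
 [ 0.986  0.166 -0.   ]
 [-0.    -0.    -1.   ]]
T [[-0.002,0.244,0.376],[-0.000,0.204,0.400],[-0.001,0.160,0.419],[0.001,0.116,0.434],[0.001,0.070,0.443]]
R [[-0.0167,-0.0001,0.0004],[-0.0167,-0.0001,0.0004],[-0.0167,-0.0001,0.0004],[-0.0167,-0.0001,0.0004],[-0.0167,-0.0001,0.0004]]
max 0.443 0.0167 end [ 0.4999 -0.0247  0.2123] [[-0.153, 0.855, 0.495], [0.988, 0.133, 0.077], [0.0, 0.501, -0.866]]
```

Call:
{"method": "arm_command", "body": {"translation": [[-0.002,0.244,0.376],[0,0.204,0.4],[-0.001,0.16,0.419],[0.001,0.116,0.434],[0.001,0.07,0.443],[0,0,0]], "delta_rot": [[-0.0167,-0.0001,0.0004],[-0.0167,-0.0001,0.0004],[-0.0167,-0.0001,0.0004],[-0.0167,-0.0001,0.0004],[-0.0167,-0.0001,0.0004],[0,0,0]], "grip": [1,1,1,1,1,1]}}

```text
time_s: 9.95
tool_pos: [0.4992, -0.0253, 0.2114]
eef_rot: [0.168, 0.631, 0.732, 0.196]
contact_force: [0.8, -1.5, -1.9]
width: 0.175
```

```bash
cat >> h.py <<'E'
CB=[(-48,48,-25,25,0,26),(-60,-48,-25,25,0,10),(48,64,-12,12,0,10),(-28,28,-8,8,26,64)]
def draw(img,n,off,sc,T,boxes,col):
    """T: (origin, 3 axes) boxes in mm"""
    for b in boxes:
        P=np.array([[x,y,z] for x in b[:2] for y in b[2:4] for z in b[4:6]])/1e3
        W=T[0]+P@np.array(T[1:4]); Uv=proj(n,W)
        for i in range(8):
            for k in(1,2,4):
                j=i^k
                if j>i: cv2.line(img,*[tuple(int(round(v)) for v in (Uv[q]-off+.5)*sc) for q in(i,j)],col,1,cv2.LINE_AA)
HB=[(28,34,-35,35,0,14),(-34,-28,-35,35,0,14),(-28,28,54,64,13,20),(-28,28,64,74,0,20)]
def cartT(o,dx,U):
    M=Rq(o["eef_rot"]).as_matrix(); return (o["tool_pos"]+M[:,0]*dx+M[:,2]*U, M[:,0],-M[:,1],-M[:,2])
E
python3 - <<'E'
from h import *
o=bot.get_obs(); print(o["time_s"],o["tool_pos"],o["joint_pos"],o["width"],o["contact_force"])
O,hx,hy,hz,Rt=holder()
print((Rq(o["eef_rot"]).inv()*Rt).as_rotvec())
H=(O,hx,hy,hz); T=cartT(o,.0005,.1026)
for n,off in(("side",(285,165)),("scene",(230,190))):
    im=bot.capture(n); cv2.imwrite(f"pics/{n}2.png",im); off=np.array(off)
    b=cv2.resize(im[off[1]:off[1]+120,off[0]:off[0]+150],None,fx=5,fy=5,interpolation=cv2.INTER_CUBIC); cv2.imwrite(f"pics/raw2_{n}.png",b)
    draw(b,n,off,5,H,HB,(0,0,255)); draw(b,n,off,5,T,CB,(0,255,0)); draw(b,n,off,5,H,[(-25,25,-54,-48,13,36)],(255,0,0))
    cv2.imwrite(f"pics/ov2_{n}.png",b)
E
```

```text
9.95 [ 0.49921505 -0.02533603  0.21143343] [-0.3863562   0.28427707  1.84769491  0.46653425  0.60268423 -0.86664529] 0.17528834280720693 [ 0.79167298 -1.47059002 -1.92025606]
[-0.00204949  0.00216098 -0.00711343]
```

View pics/ov2_side.png

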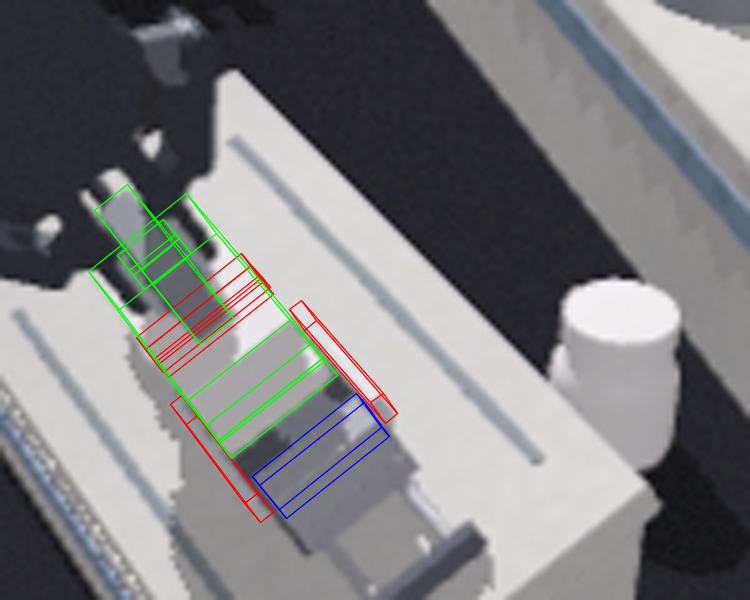

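View pics/ov2_scene.png

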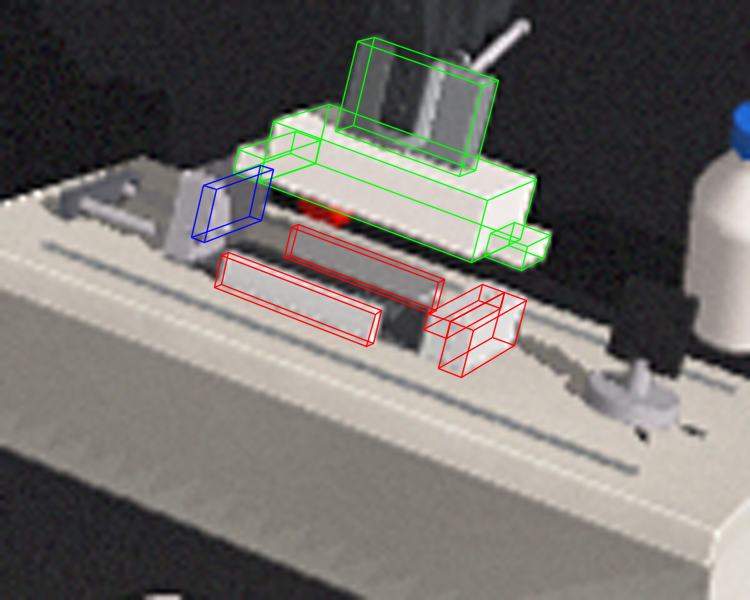

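View pics/raw2_side.png

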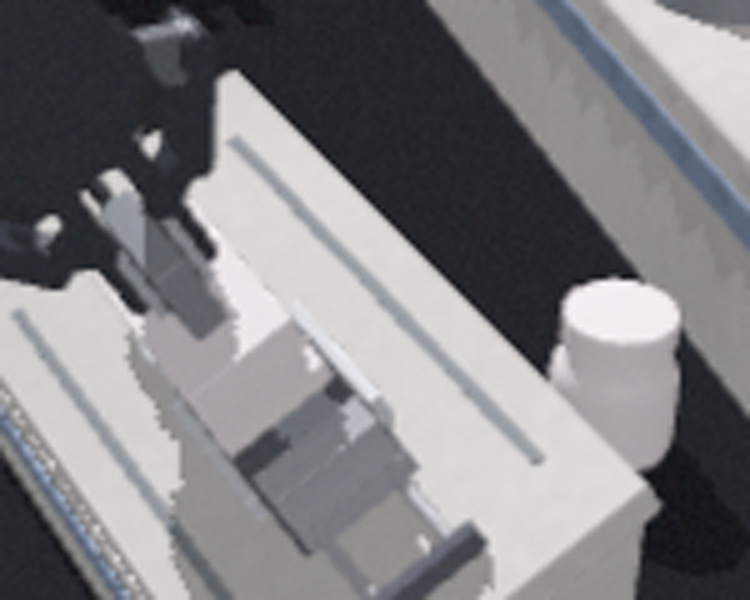

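View pics/raw2_scene.png

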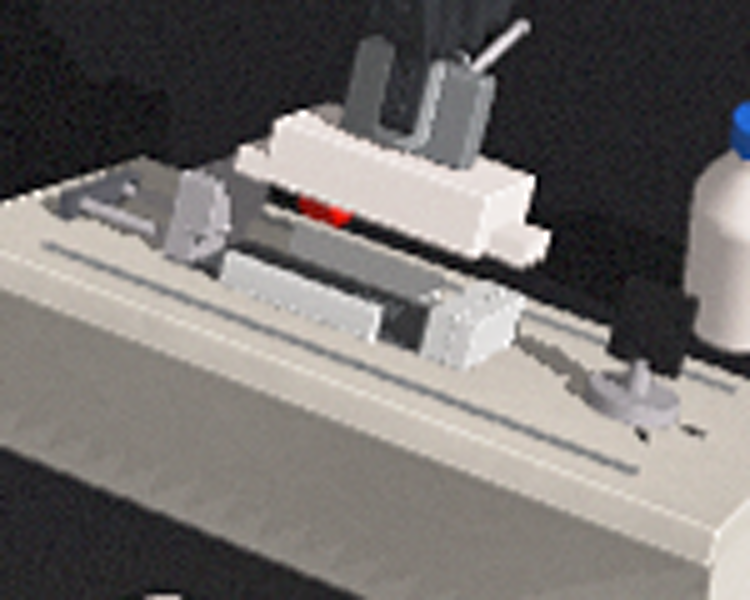

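```bash
python3 - <<'E'
import cv2
def crop(f,x0,y0,w,h,s,o):
    im=cv2.imread(f)[y0:y0+h,x0:x0+w]; cv2.imwrite(o,cv2.resize(im,None,fx=s,fy=s,interpolation=cv2.INTER_CUBIC))
crop("pics/side0.png",310,215,66,60,10,"pics/d1.png")
crop("pics/scene0.png",255,220,84,48,9,"pics/d2.png")
crop("pics/side2.png",295,195,66,60,10,"pics/d3.png")
crop("pics/scene2.png",270,195,80,60,9,"pics/d4.png")
E
```

```text
(no output)
```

View pics/d1.png

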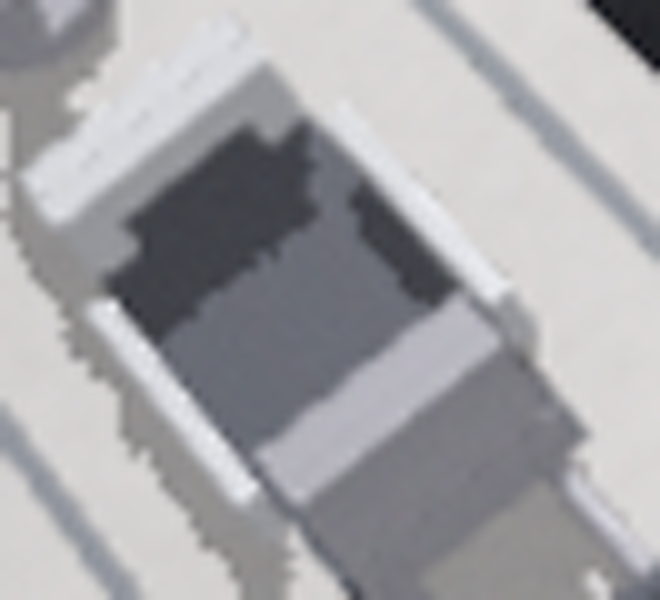

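View pics/d2.png

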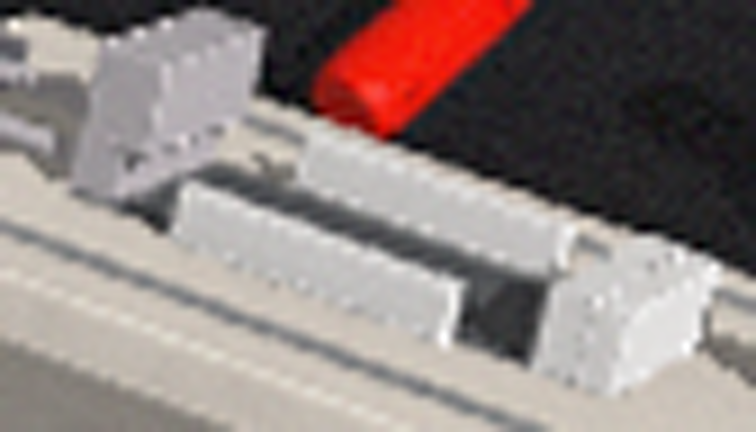

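View pics/d3.png

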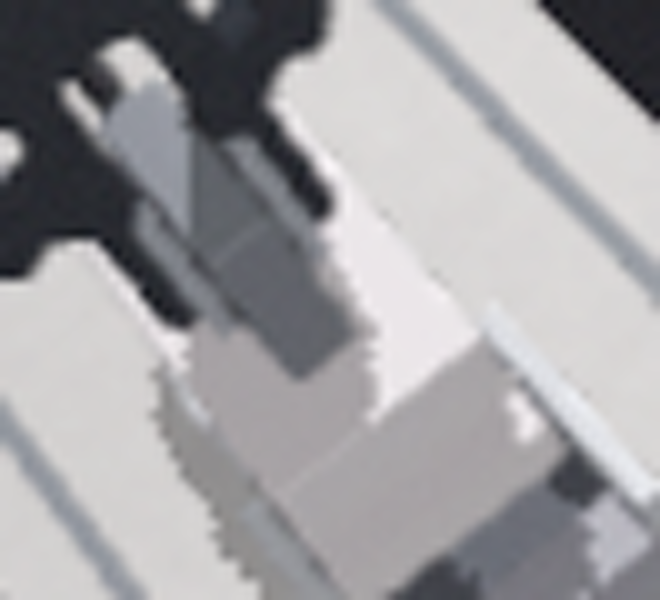

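View pics/d4.png

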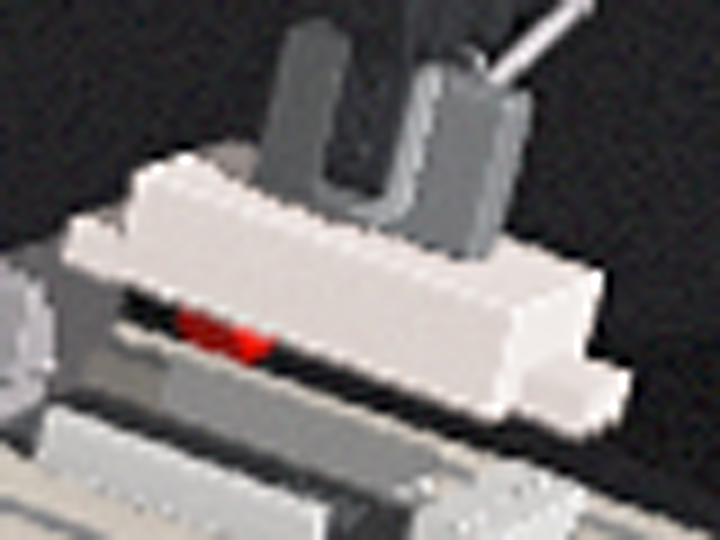

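```bash
cat > rel.py <<'E'
from h import *
A=np.array
def px(off,s,u): return A(off)+(A(u,float)+.5)/s-.5
O,hx,hy,hz,Rt=holder(); MH=A([hx,hy,hz])
o=bot.get_obs(); T=cartT(o,.0005,.1026); MC=A(T[1:4])
def fitT(data,O0,M,z0=None):
    def f(d): return np.concatenate([(proj(n,O0+d@M+A(L)/1e3@M)-uv).ravel() for n,L,uv in data])
    r=least_squares(f,[0,0,0],loss='soft_l1',f_scale=.5); return r.x*1e3,f(r.x).reshape(-1,2)
S=("side",[[34,-35,14],[28,-35,14],[-28,35,14],[-34,35,14],[-28,-35,14],[-34,-35,14],[-25,-48,36],[25,-48,36],[-28,54,20],[28,54,20]],
 px((310,215),10,[[513,292],[492,303],[108,297],[90,308],[258,490],[242,503],[252,458],[460,300],[62,222],[268,65]]))
C=("scene",[[34,-35,0],[34,35,0],[34,-35,14],[34,35,14],[28,54,20],[28,54,0],[28,74,0]],
 px((255,220),9,[[170,230],[448,345],[182,190],[455,285],[560,280],[530,370],[608,392]]))
for d in([S,C],[S],[C]):
    x,r=fitT(d,O,MH); print("holder offs mm (hx,hy,hz)",x.round(2)); print(r.round(1).tolist())
S=("side",[[-48,25,26],[-48,-25,26],[-60,-25,10],[-28,8,26],[-28,-8,26]],px((295,195),10,[[268,500],[487,340],[565,455],[300,380],[365,325]]))
C=("scene",[[-48,25,26],[-48,-25,26],[48,-25,0],[64,-12,0],[64,12,10],[48,25,26],[48,-25,26],[-60,-25,10]],
 px((270,195),9,[[185,155],[135,178],[500,418],[580,437],[630,378],[603,272],[515,305],[75,220]]))
for d in([S,C],[S],[C]):
    x,r=fitT(d,T[0],MC); print("cart offs mm (x,y,z)",x.round(2)); print(r.round(1).tolist())
E
python3 rel.py
```

```text
holder offs mm (hx,hy,hz) [-1.12 -0.37  0.95]
[[-0.4, -0.5], [-0.7, 0.3], [-0.2, -0.5], [-0.7, 0.2], [-0.1, -0.3], [-1.0, 0.4], [-0.5, -0.5], [-0.4, -1.3], [-0.8, 0.3], [0.0, -1.0], [-0.9, 1.2], [-1.4, 0.2], [-0.8, -0.8], [-0.5, 0.4], [-1.7, 0.8], [-0.7, 0.1], [-0.3, 1.2]]
holder offs mm (hx,hy,hz) [-0.69  4.29 -5.09]
[[-0.1, -0.2], [-0.4, 0.6], [0.4, -0.2], [-0.1, 0.5], [0.4, -0.1], [-0.4, 0.5], [0.0, -0.3], [-0.0, -0.9], [-0.1, 0.7], [0.5, -0.5]]
holder offs mm (hx,hy,hz) [-7.12 -1.24  0.23]
[[0.0, 0.7], [-0.5, -0.2], [0.1, -1.2], [0.3, -0.1], [-0.9, 0.3], [0.1, -0.4], [0.4, 0.6]]
cart offs mm (x,y,z) [ 0.51  1.35 -0.07]
[[0.3, -0.1], [-0.4, -0.8], [-1.6, -3.9], [-0.1, 0.6], [0.0, 0.8], [5.2, -1.7], [-0.5, -0.8], [-1.3, 0.8], [-0.3, 0.2], [-0.1, -0.3], [0.1, 0.3], [0.3, 0.9], [-0.7, 0.1]]
cart offs mm (x,y,z) [-31.24   1.43  28.78]
[[0.1, 0.3], [0.4, -1.2], [-0.5, -3.8], [-0.3, 0.5], [0.2, 0.5]]
cart offs mm (x,y,z) [-2.86 11.19 -2.9 ]
[[5.6, -1.5], [0.1, -0.7], [-1.2, 0.6], [-0.3, -0.1], [-0.1, -0.4], [0.1, 0.3], [0.4, 0.8], [-0.1, 0.2]]
```

The cartridge and holder overlays both sit about 1.2 mm off in the same direction. Relative alignment in hx is therefore within about 0.3 mm. I'll lower to 25 mm above the deck, then push the gate.

```bash
cat >> h.py <<'E'
def tt(y,u,x=0.0002,U=.1026,dx=.0005):
    O,hx,hy,hz,Rt=holder(); return O+hx*x+hy*(y-dx)+hz*(U+u)
def where():
    o=bot.get_obs(); O,hx,hy,hz,Rt=holder(); d=o["tool_pos"]-O
    F=np.array(o["contact_force"]); 
    print("t",round(o["time_s"],2),"hx,hy,u mm",(np.array([d@hx,d@hy+.0005,d@hz-.1026])*1e3).round(2),"roterr deg",np.degrees((Rq(o["eef_rot"]).inv()*Rt).as_rotvec()).round(2),"F h",np.array([F@hx,F@hy,F@hz]).round(1),"w",round(o["width"],3),"M",np.round(o["moment"],2))
    return o
E
python3 - <<'E'
from h import *
where(); Rt=holder()[4]
p,q=plan([(tt(.018,.026),Rt,3)])
plan([(tt(-.015,.026),q,8)],(p,q))
E
```

```text
t 10.05 hx,hy,u mm [ 0.24 17.14 45.14] roterr deg [-0.03  0.18 -0.34] F h [-0.9  0.  -1.8] w 0.173 M [-0.07  0.43  0.04]
T [[0.012,-0.000,0.255],[0.012,-0.001,0.255],[0.012,-0.000,0.256]]
R [[-0.0000,0.0002,-0.0003],[-0.0000,0.0002,-0.0003],[-0.0000,0.0002,-0.0003]]
max 0.256 0.0003 end [ 0.5094 -0.0232  0.196 ] [[-0.155, 0.856, 0.493], [0.988, 0.134, 0.078], [0.001, 0.499, -0.866]]
T [[-0.165,0.000,-0.000],[-0.165,0.000,-0.000],[-0.165,0.000,-0.000],[-0.165,0.000,-0.001],[-0.165,0.000,0.000],[-0.165,0.000,0.000],[-0.165,0.000,-0.000],[-0.165,0.000,-0.000]]
R [[0.0000,0.0000,0.0000],[0.0000,0.0000,0.0000],[0.0000,0.0000,0.0000],[0.0000,0.0000,0.0000],[0.0000,0.0000,0.0000],[0.0000,0.0000,0.0000],[0.0000,0.0000,0.0000],[0.0000,0.0000,0.0000]]
max 0.165 0.0 end [ 0.5145 -0.0558  0.196 ] [[-0.155, 0.856, 0.493], [0.988, 0.134, 0.078], [0.001, 0.499, -0.866]]
```

Call:
{"method": "arm_command", "body": {"translation": [[0.012,0,0.255],[0.012,0,0.255],[0.012,0,0.255],[0,0,0]], "delta_rot": [[0,0.0002,-0.0003],[0,0.0002,-0.0003],[0,0.0002,-0.0003],[0,0,0]], "grip": [1,1,1,1]}}

```text
time_s: 10.55
tool_pos: [0.5096, -0.0231, 0.1951]
eef_rot: [0.168, 0.628, 0.734, 0.197]
contact_force: [1.1, 0.2, -2.4]
width: 0.173
```

```bash
python3 -c "
from h import *
where()"
```

```text
t 10.55 hx,hy,u mm [-0.09 18.13 25.12] roterr deg [ 0.   -0.06 -0.04] F h [-0.3  0.  -2.6] w 0.173 M [-0.06  0.43 -0.05]
```

Call:
{"method": "arm_command", "body": {"translation": [[-0.165,0,0],[-0.165,0,0],[-0.165,0,0],[-0.165,0,0],[-0.165,0,0]], "delta_rot": [[0,0,0],[0,0,0],[0,0,0],[0,0,0],[0,0,0]], "grip": [1,1,1,1,1]}}

```text
time_s: 11.18
tool_pos: [0.5123, -0.0427, 0.1958]
eef_rot: [0.167, 0.628, 0.734, 0.198]
contact_force: [-1.0, 9.2, 2.5]
width: 0.169
```

```bash
python3 -c "
from h import *
where()"
```

```text
t 11.18 hx,hy,u mm [-0.04 -1.73 25.95] roterr deg [ 0.03 -0.18 -0.  ] F h [1.6 9.2 1.9] w 0.169 M [1.29 0.15 1.11]
```

Call:
{"method": "arm_command", "body": {"translation": [[-0.175,0,0],[-0.175,0,0],[-0.175,0,0],[0,0,0]], "delta_rot": [[0,0,0],[0,0,0],[0,0,0],[0,0,0]], "grip": [1,1,1,1]}}

```text
time_s: 11.68
tool_pos: [0.5142, -0.0552, 0.1959]
eef_rot: [0.167, 0.628, 0.734, 0.198]
contact_force: [-1.6, 12.5, 3.7]
width: 0.169
```

```bash
python3 - <<'E'
from h import *
o=where()
O,hx,hy,hz,Rt=holder(); H=(O,hx,hy,hz); T=cartT(o,.0005,.1026)
for n,off in(("scene",(230,190)),("side",(285,165))):
    im=bot.capture(n); cv2.imwrite(f"pics/{n}3.png",im); off=np.array(off)
    b=cv2.resize(im[off[1]:off[1]+120,off[0]:off[0]+150],None,fx=5,fy=5,interpolation=cv2.INTER_CUBIC)
    draw(b,n,off,5,H,HB[:3],(0,0,255)); draw(b,n,off,5,T,CB[:3],(0,255,0))
    cv2.imwrite(f"pics/ov3_{n}.png",b)
Rt=holder()[4]
plan([(tt(-.015,.010),Rt,3),(tt(-.015,-.001),Rt,4)])
E
```

```text
t 11.68 hx,hy,u mm [ -0.03 -14.37  26.04] roterr deg [ 0.03 -0.24 -0.  ] F h [ 2.1 12.6  3. ] w 0.169 M [ 1.75 -0.02  1.48]
T [[-0.012,0.003,0.213],[-0.011,0.004,0.214],[-0.012,0.003,0.213],[0.000,-0.000,0.110],[0.000,-0.000,0.110],[0.000,-0.000,0.110],[0.000,-0.000,0.110]]
R [[0.0000,-0.0002,0.0000],[0.0000,-0.0002,0.0000],[0.0000,-0.0002,0.0000],[0.0000,-0.0000,0.0000],[0.0000,-0.0000,0.0000],[0.0000,-0.0000,0.0000],[0.0000,-0.0000,0.0000]]
max 0.214 0.0002 end [ 0.5279 -0.0537  0.1726] [[-0.155, 0.855, 0.494], [0.988, 0.134, 0.078], [0.0, 0.5, -0.866]]
```

View pics/ov3_scene.png

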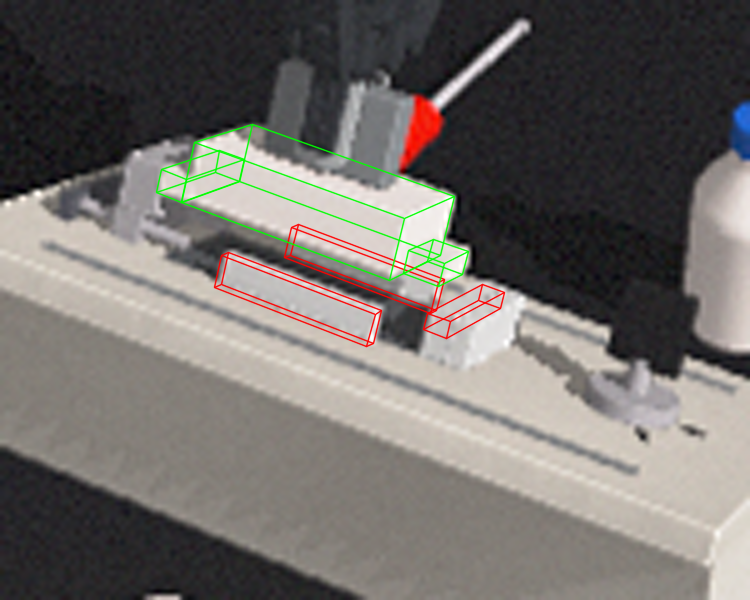

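View pics/ov3_side.png

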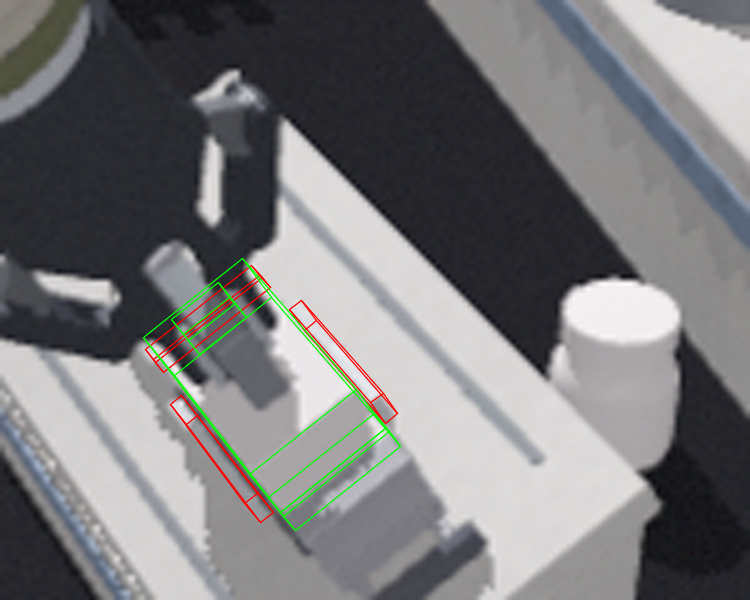

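Call:
{"method": "arm_command", "body": {"translation": [[-0.012,0.003,0.213],[-0.012,0.003,0.213],[-0.012,0.003,0.213]], "delta_rot": [[0,-0.0002,0],[0,-0.0002,0],[0,-0.0002,0]], "grip": [1,1,1]}}

```text
time_s: 12.15
tool_pos: [0.5217, -0.0543, 0.1814]
eef_rot: [0.167, 0.628, 0.734, 0.197]
contact_force: [-3.6, 11.7, 1.2]
width: 0.171
```

```bash
python3 -c "
from h import *
where()"
```

```text
t 12.15 hx,hy,u mm [ -0.72 -14.59   9.68] roterr deg [-0.11 -0.11 -0.01] F h [-0.9 12.2  1.9] w 0.171 M [1.74 0.63 1.32]
```

Call:
{"method": "arm_command", "body": {"translation": [[0,0,0.11],[0,0,0.11],[0,0,0.11]], "delta_rot": [[0,0,0],[0,0,0],[0,0,0]], "grip": [1,1,1]}}

```text
time_s: 12.52
tool_pos: [0.5259, -0.0539, 0.1743]
eef_rot: [0.167, 0.628, 0.734, 0.196]
contact_force: [-4.5, 10.5, 1.8]
width: 0.171
```

```bash
python3 -c "
from h import *
where()"
```

```text
t 12.53 hx,hy,u mm [ -0.68 -14.83   1.46] roterr deg [-0.1  -0.08 -0.02] F h [-1.6 11.   3. ] w 0.171 M [1.45 0.77 1.07]
```

Call:
{"method": "arm_command", "body": {"translation": [[0,0.01,0.06],[0,0.01,0.06]], "delta_rot": [[0,0,0],[0,0,0]], "grip": [1,1]}}

```text
time_s: 12.78
tool_pos: [0.5264, -0.053, 0.1732]
eef_rot: [0.167, 0.628, 0.735, 0.196]
contact_force: [-40.9, 11.1, 39.4]
width: 0.171
```

```bash
python3 -c "
from h import *
where()"
```

```text
t 12.78 hx,hy,u mm [ -0.68 -14.05   0.24] roterr deg [-0.11 -0.1   0.06] F h [-13.8  17.3  53.4] w 0.171 M [0.76 2.36 0.7 ]
```

Call:
{"method": "arm_command", "body": {"translation": [[0,0,-0.045]], "delta_rot": [[0,0,0]], "grip": [1]}}

```text
time_s: 12.9
tool_pos: [0.5262, -0.0535, 0.1738]
eef_rot: [0.167, 0.628, 0.734, 0.196]
contact_force: [-13.5, 10.4, 8.6]
width: 0.172
```

```bash
python3 -c "
from h import *
where()"
```

```text
t 12.9 hx,hy,u mm [ -0.58 -14.49   0.88] roterr deg [-0.1  -0.06  0.01] F h [-5.9 12.3 13.3] w 0.172 M [1.03 1.33 0.75]
```

Deck contact at 13 N. Now I'll move home along +hy with light downward contact.

Call:
{"method": "arm_command", "body": {"translation": [[0.14,0,0],[0.14,0,0],[0.14,0,0],[0.08,0,0]], "delta_rot": [[0,0,0],[0,0,0],[0,0,0],[0,0,0]], "grip": [1,1,1,1]}}

```text
time_s: 13.4
tool_pos: [0.5257, -0.0431, 0.1739]
eef_rot: [0.17, 0.628, 0.733, 0.196]
contact_force: [-11.3, -0.5, 7.8]
width: 0.166
```

```bash
python3 -c "
from h import *
where()"
```

```text
t 13.4 hx,hy,u mm [ 0.46 -4.16  0.39] roterr deg [ 0.06  0.22 -0.02] F h [-5.8  1.2 12.3] w 0.166 M [-0.53  1.19 -0.39]
```

Call:
{"method": "arm_command", "body": {"translation": [[0,0,0],[0,0,0],[0,0,0],[0,0,0]], "delta_rot": [[0,0,0],[0,0,0],[0,0,0],[0,0,0]], "grip": [0.3,0.1,0,0]}}

```text
time_s: 13.9
tool_pos: [0.5266, -0.0431, 0.1734]
eef_rot: [0.17, 0.629, 0.733, 0.196]
contact_force: [0.7, 0.2, 0.5]
width: 0.499
```

```bash
python3 - <<'E'
from h import *
o=where()
O,hx,hy,hz,Rt=holder(); H=(O,hx,hy,hz)
for n,off in(("scene",(230,190)),("side",(285,165))):
    im=bot.capture(n); cv2.imwrite(f"pics/{n}4.png",im); off=np.array(off)
    b=cv2.resize(im[off[1]:off[1]+120,off[0]:off[0]+150],None,fx=5,fy=5,interpolation=cv2.INTER_CUBIC)
    cv2.imwrite(f"pics/raw4_{n}.png",b)
E
```

```text
t 13.9 hx,hy,u mm [ 0.92 -4.33 -0.51] roterr deg [ 0.07  0.21 -0.04] F h [0.9 0.1 0.1] w 0.499 M [-0.06  0.25 -0.01]
```

View pics/raw4_scene.png

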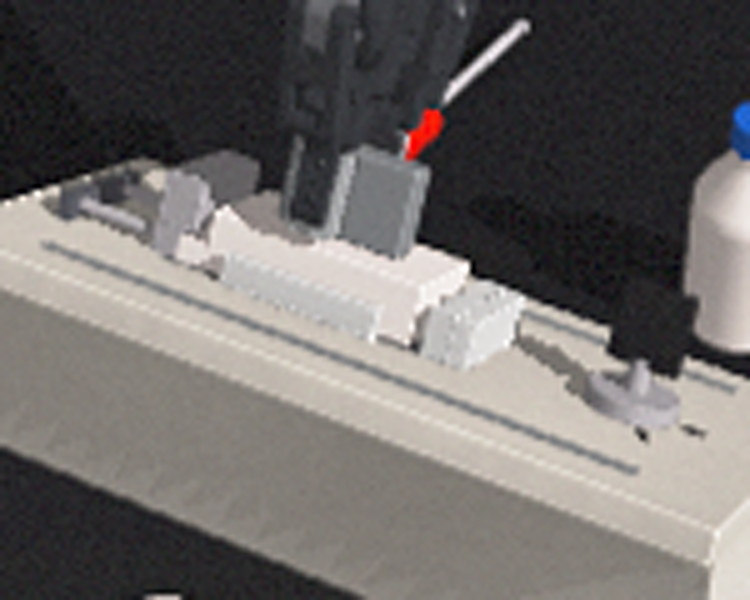

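View pics/raw4_side.png

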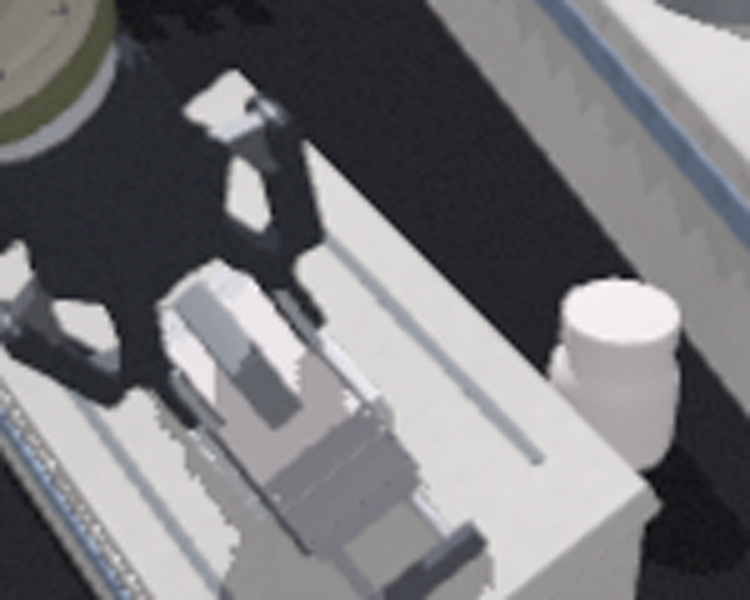

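```bash
python3 - <<'E'
from h import *
O,hx,hy,hz,Rt=holder()
# flask cap top in both images (center of cap top): triangulate
def ray(n,uv):
    m=bot.camera_model(n);T=m["camera_from_world"];K=m["K"]
    d=np.array([(uv[0]-K[0,2])/K[0,0],-(uv[1]-K[1,2])/K[1,1],-1]); return -T[:3,:3].T@T[:3,3],T[:3,:3].T@d
def tri(a,b):
    (p,d),(q,e)=ray("scene",a),ray("side",b); s=np.linalg.lstsq(np.c_[d,-e],q-p,rcond=None)[0]; x,y=p+d*s[0],q+e*s[1]; return (x+y)/2,np.linalg.norm(x-y)
X,e=tri((381,214),(252,222)); print("flask cap",X,e,"in holder",((X-O)@np.c_[hx,hy,hz]).round(3))
print("key axis x 40mm",O+hy*.135+hz*.04)
tg=lambda y,h:O+hy*y+hz*h
p,q=plan([(tg(-.004,.165),Rt,4),(tg(.134,.165),Rt,6)])
E
```

```text
flask cap [0.41105128 0.07028801 0.11535933] 0.003875322945682308 in holder [-0.112  0.125  0.1  ]
key axis x 40mm [0.53486018 0.09969541 0.11914102]
T [[0.005,-0.008,-0.629],[0.006,-0.008,-0.630],[0.006,-0.008,-0.629],[0.006,-0.008,-0.629],[0.920,-0.001,-0.001],[0.920,-0.000,-0.001],[0.920,-0.001,-0.001],[0.920,-0.000,-0.001]]
R [[0.0000,0.0001,-0.0000],[0.0000,0.0001,-0.0000],[0.0000,0.0001,-0.0000],[0.0000,0.0001,-0.0000],[0.0000,0.0000,-0.0000],[0.0000,0.0000,-0.0000],[0.0000,0.0000,-0.0000],[0.0000,0.0000,-0.0000]]
T [[0.920,-0.001,-0.000],[0.920,-0.001,-0.001]]
R [[0.0000,0.0000,-0.0000],[0.0000,0.0000,-0.0000]]
max 0.92 0.0001 end [0.4733 0.089  0.2274] [[-0.154, 0.855, 0.495], [0.988, 0.133, 0.076], [-0.0, 0.501, -0.865]]
```

Call:
{"method": "arm_command", "body": {"translation": [[0.005,-0.008,-0.629],[0.006,-0.008,-0.63],[0.006,-0.008,-0.63],[0.006,-0.008,-0.63],[0.92,-0.001,0],[0.92,0,0],[0.92,-0.001,0],[0.92,0,0]], "delta_rot": [[0,0.0001,0],[0,0.0001,0],[0,0.0001,0],[0,0.0001,0],[0,0,0],[0,0,0],[0,0,0],[0,0,0]], "grip": [0,0,0,0,0,0,0,0]}}

```text
time_s: 15.0
tool_pos: [0.4799, 0.0442, 0.2281]
eef_rot: [0.169, 0.628, 0.733, 0.197]
contact_force: [0.0, -0.4, 0.1]
width: 0.498
```

Call:
{"method": "arm_command", "body": {"translation": [[0.92,-0.001,0],[0.92,-0.001,0],[0,0,0]], "delta_rot": [[0,0,0],[0,0,0],[0,0,0]], "grip": [0,0,0]}}

```text
time_s: 15.38
tool_pos: [0.4727, 0.0899, 0.2279]
eef_rot: [0.169, 0.627, 0.734, 0.197]
contact_force: [1.0, 0.1, -0.0]
width: 0.501
```

```bash
python3 - <<'E'
from h import *
o=where()
print(o["joint_pos"])
O,hx,hy,hz,Rt=holder(); H=(O,hx,hy,hz); CT=(O,hy,-hx,hz)
m=bot.camera_model("wrist"); im=bot.capture("wrist"); cv2.imwrite("pics/w5.png",im)
for n,off in(("scene",(230,190)),("side",(285,165))):
    im=bot.capture(n); cv2.imwrite(f"pics/{n}5.png",im); off=np.array(off)
    b=cv2.resize(im[off[1]:off[1]+120,off[0]:off[0]+150],None,fx=5,fy=5,interpolation=cv2.INTER_CUBIC)
    cv2.imwrite(f"pics/raw5_{n}.png",b)
    draw(b,n,off,5,CT,CB,(0,255,0)); draw(b,n,off,5,H,[(-4,4,120,150,18,52)],(0,255,255))
    cv2.imwrite(f"pics/ov5_{n}.png",b)
P=np.array([[x,y,z] for x in(-4,4) for y in(120,150) for z in(18,52)])/1e3
print(proj("wrist",O+P@np.array([hx,hy,hz]),m).round(0).tolist())
E
```

```text
t 15.38 hx,hy,u mm [-1.2000e-01  1.3548e+02  6.3100e+01] roterr deg [0.08 0.   0.07] F h [ 0.9 -0.1 -0.5] w 0.501 M [-0.06  0.23  0.03]
[-0.11133871  0.22405356  1.87524483  0.25636119  0.54738065 -0.45336334]
[[314.0, 272.0], [313.0, 294.0], [314.0, 226.0], [313.0, 241.0], [327.0, 272.0], [328.0, 294.0], [327.0, 226.0], [329.0, 241.0]]
```

View pics/ov5_scene.png

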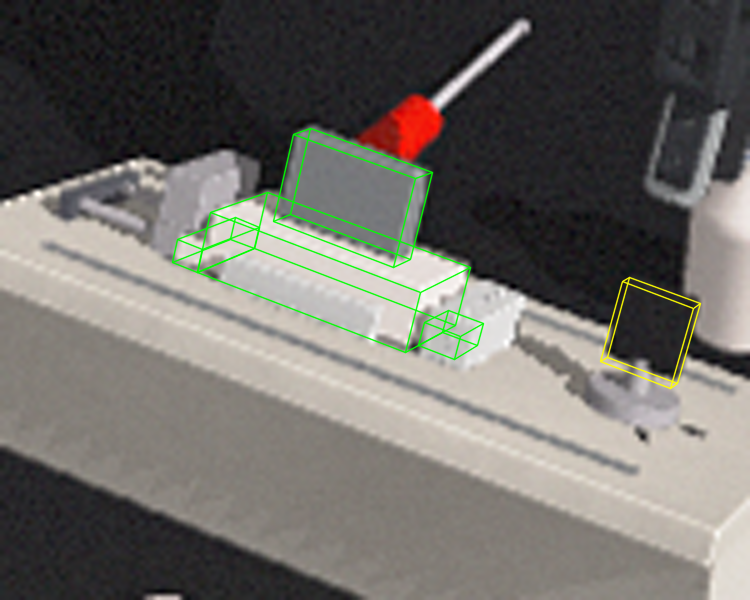

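View pics/raw5_scene.png

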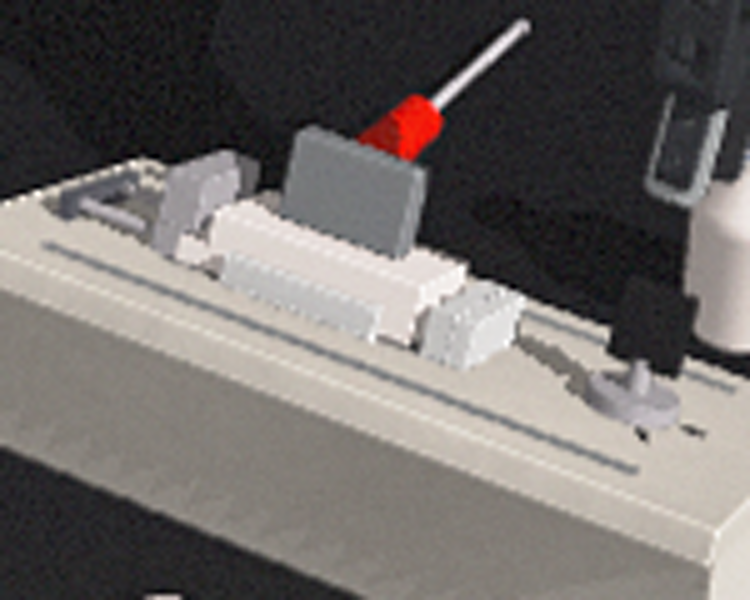

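View pics/ov5_side.png

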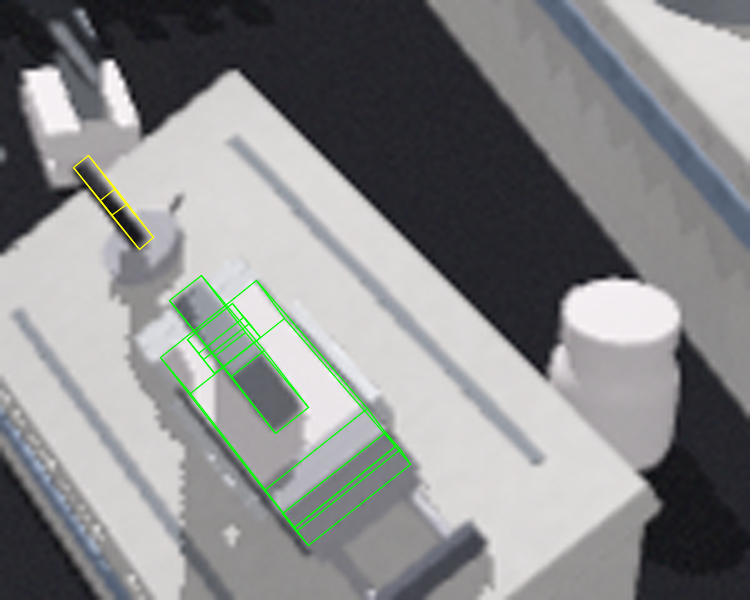

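View pics/w5.png

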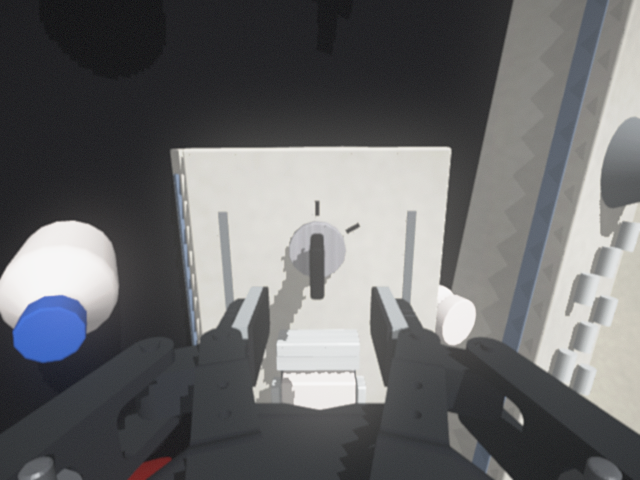

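```bash
python3 - <<'E'
from h import *
O,hx,hy,hz,Rt=holder(); H=(O-.00037*hy-.0011*hx+.001*hz,hx,hy,hz)
outs=[]
for k,(n,off) in enumerate((("scene",(255,210)),("side",(315,215)))):
    im=cv2.imread(f"pics/{n}5.png"); off=np.array(off)
    b=cv2.resize(im[off[1]:off[1]+60,off[0]:off[0]+85],None,fx=9,fy=9,interpolation=cv2.INTER_CUBIC); cv2.imwrite(f"pics/e{k}.png",b)
    for op,col in((0,(0,255,0)),(4,(0,0,255))):
        T=(H[0]-hy*op/1e3,hy,-hx,hz); draw(b,n,off,9,T,CB[:1]+CB[3:],col)
        draw(b,n,off,9,H,[(-25,25,-54.1-op,-54-op,13,36)],col)
    cv2.imwrite(f"pics/eo{k}.png",b)
E
```

```text
(no output)
```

View pics/e0.png

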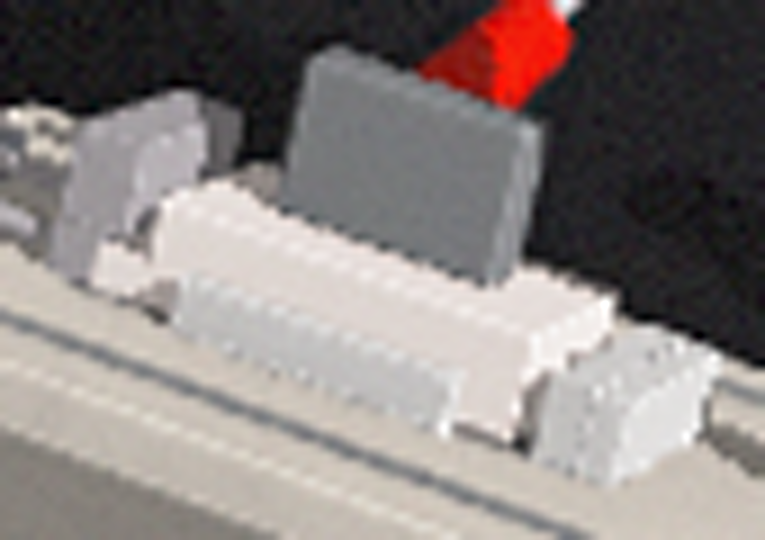

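View pics/eo0.png

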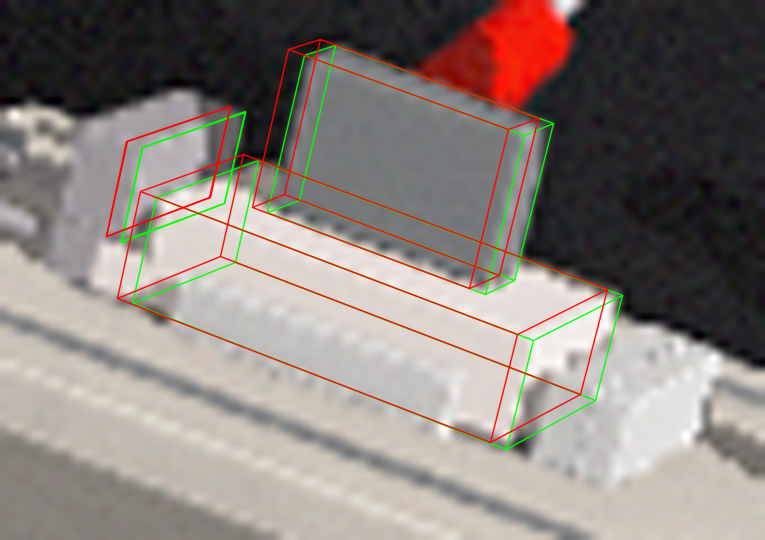

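View pics/eo1.png

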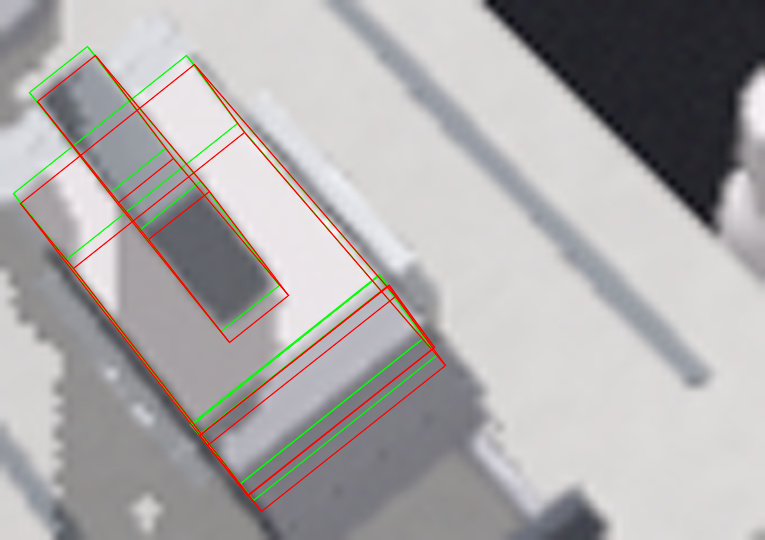

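View pics/e1.png

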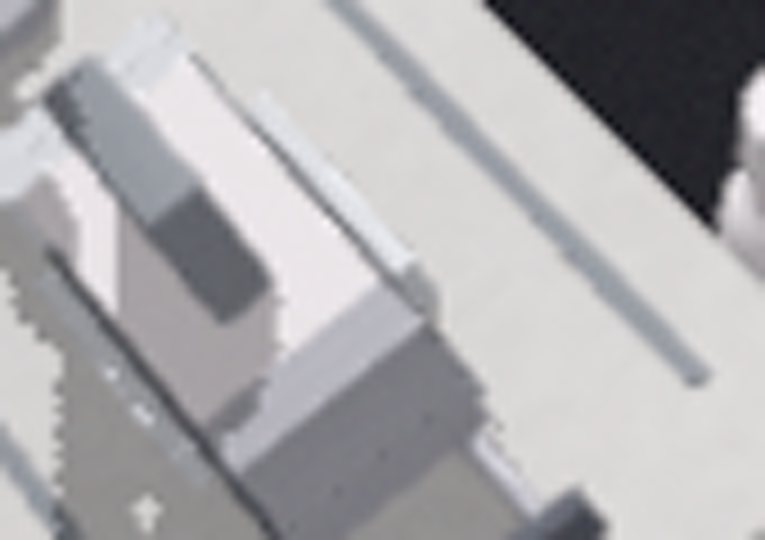

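```bash
python3 - <<'E'
from h import *
O,hx,hy,hz,Rt=holder()
plan([(O+hy*.135+hz*.0945-hx*.0007,Rt,4)])
E
```

```text
T [[0.016,-0.009,0.707],[0.016,-0.009,0.708],[0.016,-0.009,0.708],[0.015,-0.008,0.707]]
R [[0.0001,0.0001,-0.0000],[0.0001,0.0001,-0.0000],[0.0001,0.0001,-0.0000],[0.0001,0.0001,-0.0000]]
max 0.708 0.0001 end [0.5073 0.0954 0.166 ] [[-0.154, 0.856, 0.493], [0.988, 0.133, 0.078], [0.001, 0.499, -0.867]]
```

Call:
{"method": "arm_command", "body": {"translation": [[0.016,-0.009,0.707],[0.016,-0.009,0.708],[0.016,-0.009,0.708],[0.015,-0.008,0.707],[0,0,0]], "delta_rot": [[0.0001,0.0001,0],[0.0001,0.0001,0],[0.0001,0.0001,0],[0.0001,0.0001,0],[0,0,0]], "grip": [0,0,0,0,0]}}

```text
time_s: 16.15
tool_pos: [0.5074, 0.0952, 0.1649]
eef_rot: [0.167, 0.629, 0.734, 0.196]
contact_force: [-0.8, 0.1, 0.2]
width: 0.503
```

Call:
{"method": "arm_command", "body": {"translation": [[0,0,0],[0,0,0],[0,0,0],[0,0,0]], "delta_rot": [[0,0,0],[0,0,0],[0,0,0],[0,0,0]], "grip": [1,1,1,1], "grip_force": 35}}

```text
time_s: 16.65
tool_pos: [0.5066, 0.0958, 0.166]
eef_rot: [0.167, 0.628, 0.734, 0.196]
contact_force: [-4.4, -3.9, 2.7]
width: 0.086
```

```bash
python3 - <<'E'
from h import *
o=where()
O,hx,hy,hz,Rt=holder(); H=(O-.0011*hx+.001*hz,hx,hy,hz)
im=bot.capture("wrist"); cv2.imwrite("pics/w6.png",im)
print(np.degrees(o["joint_pos"]).round(1))
E
```

```text
t 16.65 hx,hy,u mm [ -1.29 135.98  -7.72] roterr deg [-0.11 -0.08 -0.02] F h [-2.9 -3.2  4.8] w 0.086 M [-0.47  0.6  -0.21]
[ -5.   21.9 107.4  18.4  22.6 -29.2]
```

View pics/w6.png

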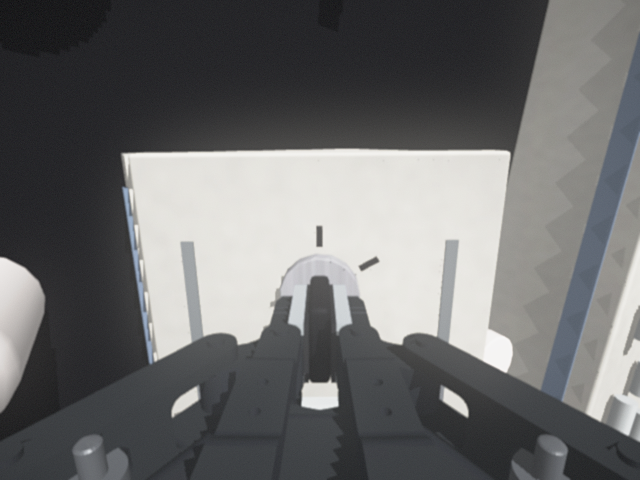

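Call:
{"method": "arm_command", "body": {"translation": [[0,0,0],[0,0,0],[0,0,0],[0,0,0],[0,0,0],[0,0,0]], "delta_rot": [[0,0,0.0278],[0,0,0.0278],[0,0,0.0278],[0,0,0.0278],[0,0,0.0278],[0,0,0.0278]], "grip": [1,1,1,1,1,1]}}

```text
time_s: 17.45
tool_pos: [0.5079, 0.0952, 0.1667]
eef_rot: [0.047, 0.912, 0.319, 0.255]
contact_force: [1.6, -8.7, 1.4]
width: 0.082
```

```bash
python3 -c "
from h import *
where()"
```

```text
t 17.45 hx,hy,u mm [ 9.0000e-02  1.3522e+02 -7.7300e+00] roterr deg [ 1.000e-01 -2.000e-02 -6.037e+01] F h [ 0.9 -8.8  1. ] w 0.082 M [-1.23  0.04 -0.43]
```

```bash
python3 -c "
from h import *
cv2.imwrite('pics/w7.png',bot.capture('wrist'))"
```

Call:
{"method": "arm_command", "body": {"translation": [[0,0,0],[0,0,0],[0,0,0]], "delta_rot": [[0,0,0],[0,0,0],[0,0,0]], "grip": [1,1,1]}}

```text
time_s: 17.88
tool_pos: [0.5079, 0.0952, 0.1667]
eef_rot: [0.048, 0.911, 0.321, 0.255]
contact_force: [1.3, -7.1, 2.0]
width: 0.086
```

View pics/w7.png

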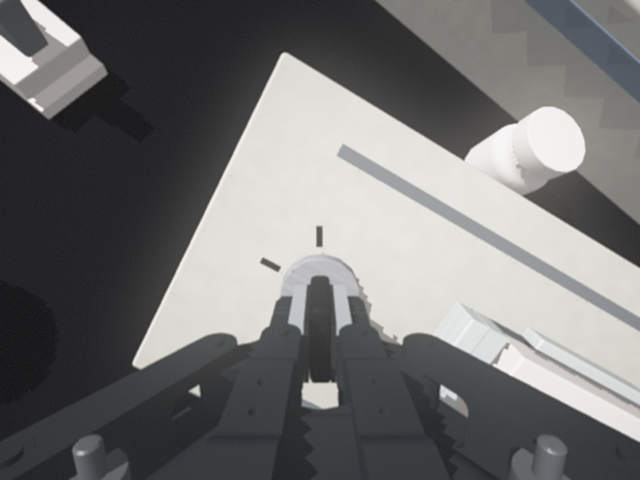

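The key has turned with the gripper and lines up with the start mark at (319,236). I'll release it now.

Call:
{"method": "arm_command", "body": {"translation": [[0,0,0],[0,0,0],[0,0,0],[0,0,0],[0,0,0],[0,0,0],[0,0,0]], "delta_rot": [[0,0,0],[0,0,0],[0,0,0],[0,0,0],[0,0,0],[0,0,0],[0,0,0]], "grip": [-0.2,-0.2,-0.2,-0.2,-0.2,-0.2,-0.2]}}

```text
time_s: 18.75
tool_pos: [0.5072, 0.096, 0.1656]
eef_rot: [0.046, 0.911, 0.321, 0.254]
contact_force: [-0.3, 0.7, 0.3]
width: 0.601
```

Call:
{"method": "arm_command", "body": {"translation": [[0,0,-0.6],[0,0,-0.8],[0,0,-0.8],[0,0,-0.8],[0,0,-0.8],[0,0,0]], "delta_rot": [[0,0,0],[0,0,0],[0,0,0],[0,0,0],[0,0,0],[0,0,0]], "grip": [-0.2,-0.2,-0.2,-0.2,-0.2,-0.2]}}

```text
time_s: 19.5
tool_pos: [0.46, 0.0885, 0.2496]
eef_rot: [0.047, 0.911, 0.321, 0.255]
contact_force: [0.4, -0.4, 0.1]
width: 0.603
```

```bash
python3 - <<'E'
from h import *
o=where()
for n in("scene","side","wrist"): cv2.imwrite(f"pics/{n}8.png",bot.capture(n))
def crop(f,x0,y0,w,h,s,o):
    im=cv2.imread(f)[y0:y0+h,x0:x0+w]; cv2.imwrite(o,cv2.resize(im,None,fx=s,fy=s,interpolation=cv2.INTER_CUBIC))
crop("pics/side8.png",285,165,150,120,5,"pics/f1.png")
crop("pics/scene8.png",230,190,170,120,4.5,"pics/f2.png")
E
```

```text
t 19.5 hx,hy,u mm [ -0.33 136.    88.21] roterr deg [ 6.000e-02 -8.000e-02 -6.007e+01] F h [ 0.3 -0.4 -0.1] w 0.603 M [-0.06  0.18  0.03]
```

View pics/f1.png

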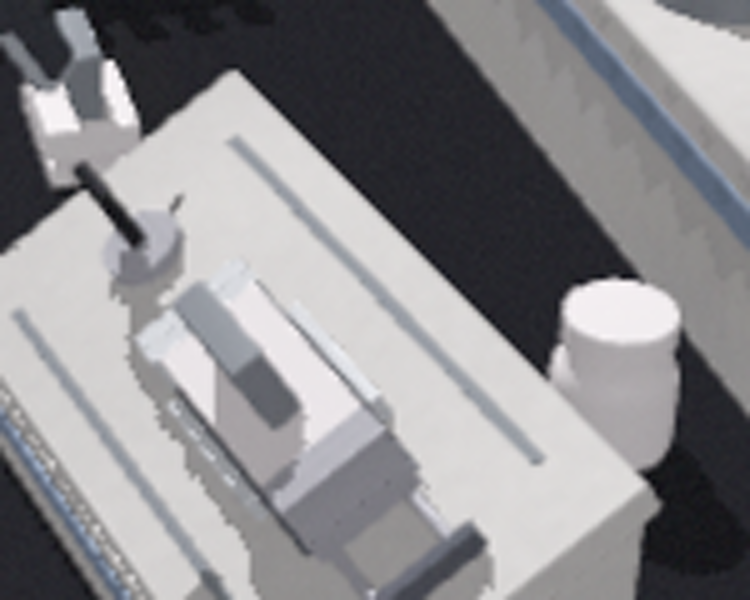

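View pics/f2.png

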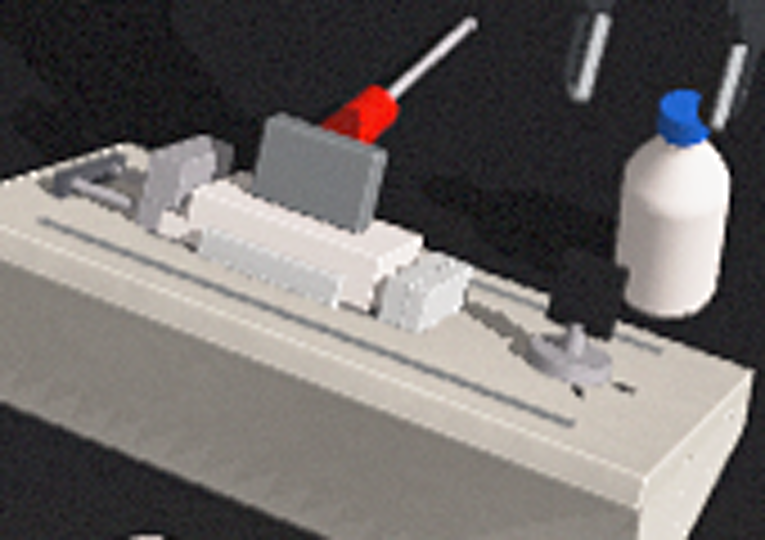

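View pics/wrist8.png

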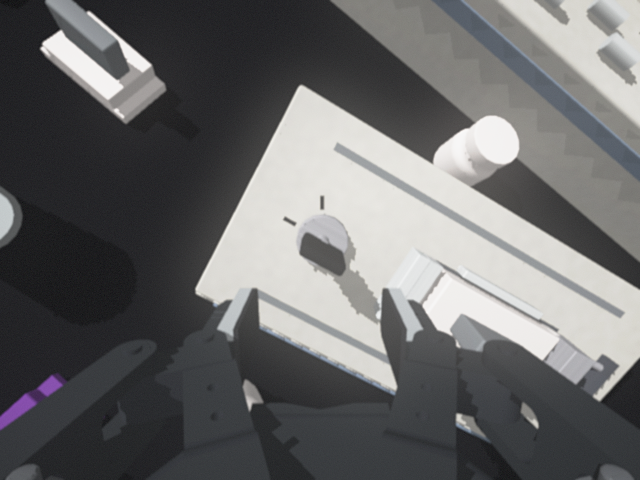

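View pics/scene8.png

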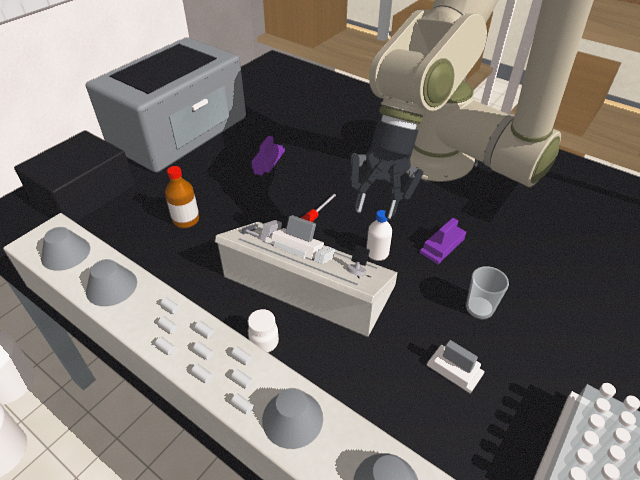

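```bash
python3 - <<'E'
from h import *
A=np.array
def px(off,s,u): return A(off)+(A(u,float)+.5)/s-.5
O,hx,hy,hz,Rt=holder(); M=A([hy,-hx,hz])
D=[("scene",[[48,25,26],[48,-25,26],[48,-25,0],[28,-8,26],[-48,-25,26],[28,8,64]],px((255,210),9,[[615,297],[527,340],[520,440],[500,285],[165,205],[545,122]])),
("side",[[-28,8,64],[-28,-8,64],[-28,8,26],[-28,-8,26]],px((315,215),9,[[150,225],[198,183],[225,322],[270,290]]))]
def f(d): return np.concatenate([(proj(n,O+d@M+A(L)/1e3@M)-uv).ravel() for n,L,uv in D])
r=least_squares(f,[0,0,0],loss='soft_l1',f_scale=.5); print((r.x*1e3).round(2)); print(f(r.x).reshape(-1,2).round(1).tolist())
E
```

```text
[-0.31  0.96  1.12]
[[0.8, -0.3], [0.6, -0.1], [-1.6, 0.9], [-1.7, 0.9], [-1.1, -1.0], [0.9, 0.0], [-1.2, 0.3], [0.2, -0.4], [-0.5, 0.9], [1.0, -0.7]]
```

Relative to the holder, the cartridge is within about 0.2 mm on all axes, so it is home and flat. The gate is about 6 mm open and the key is at rest. I'll hand in now.

```bash
python3 -c "
from h import *
print(bot.hand_in()); print(bot.get_obs()['time_s'])"
```

```text
the job is handed in; nothing more can be done
None
the job is handed in; nothing more can be done
```

The long cartridge is in the holder, the key has been turned to start and released, and the job was handed in at about 20 s of the 58 s allowed.

**Loading:** I picked the cartridge up by its rib and pushed the gate back about 26 mm with its tail. I then lowered it between the rails onto the deck, eased it towards home and let go, so the gate spring pushed it the rest of the way. One deck contact briefly read about 56 N at the wrist (limit 120 N). It came through the held cartridge, and I backed off at once.

**Key:** Once the pictures showed the cartridge seated, I turned the key clockwise by about 60° (1.05 rad). I held it for roughly 0.5 to 0.6 s and released it, and it sprang back by itself.

**Last checks:**
- **Cartridge:** It measures within about 0.2 mm of its final place relative to the holder. That was measured just before the key turn, and single-pixel picks were off by up to about 2 px (4 mm). It looked unchanged in the final pictures.
- **Gate:** Its opening measures about 5.5 mm, against the expected 6 mm.
- **Key:** It is back at rest.
- **Bystanders:** None appears to have moved in the final pictures.
- **Robot:** The gripper is clear of everything, with near-zero contact force.
- **Disagreements:** The cameras share an offset of about 1 mm from the robot's frame, and the wrist view put the key about 2 mm off. Neither affected the result.

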